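Close the source shutter over the shield, then unsnap the chamber cover

ROBOT

A 6-joint arm with a two-finger parallel gripper is mounted at the origin on a cart in front of the work surface, level with it; the furniture and walls round the work are solid. World frame = base frame: x ahead of the robot, y to its left, z up, the work surface at z = 0. Lengths are in m, angles in degrees, forces in N, time in s.
With the tool pointing down it reaches from about 0.425 to 0.95 m from the base axis. Payload 3.5 kg.
Tool frame: the origin (TCP) lies at the very end of the fingers, on their centre line; the grasp point (between the pads) lies 19 mm behind it; z points along the fingers, y is the direction in which the jaws open and shut (so a half turn about z gives the same grasp; the last joint's range is limited). The gripper opens to 85 mm and grips with 20 to 120 N. Pads are 22 mm wide; open, the fingers measure 114 mm over their backs; the gripper's body (76 mm by 85 mm) begins 54 mm behind the grasp point. The pads swing forward as they close: fully open they stand 13 mm farther back than shut.
Start: joints at [63.312, 16.404, 90.338, -0, 73.258, -8.594], TCP at [0.21, 0.642, 0.231] pointing down, gripper open.
Joint ranges: [-158.93, 158.93], [-51.34, 127.21], [12.03, 142.37], [-87.48, 267.48], [13.55, 161.25], [-162.69, 162.69]. Speed limits (degrees/s): [159.86, 159.86, 180, 180, 180, 180].

INTERFACE

Orientations are given as [roll, pitch, yaw] about the fixed x, y, z axes, in that order (R = Rz(yaw) Ry(pitch) Rx(roll)).
In Python, from bench import readout, cams, arm, nets gives the robot as it stands.
- The arm moves only by the tool send_rows, never from a script. Its argument "commands" is a list of rows, each a list of 6 numbers: the shift along the tool's x, y, z in cm, then the turn, a rotation vector about the tool's x, y, z in degrees. A call has 1 to 12 rows; each row is the pose to reach, as a shift and turn from the pose commanded when the call began, along the tool's axes at that moment; what a row does not reach only later rows make up. A row lasts 1/10 s, in which the tool goes at most 50 mm and 8.59 degrees, less where a joint would pass 70% of its speed; a pose out of reach is approached as far as the arm can. A call with a gripper value outside its range is refused whole. "fingers" is the gripper's target within -1 to 1 (shut at 1, half-way at 0, fully open at -1), set as the call begins (left out, the last holds). The fingers move at their own pace and stop on an object; "grip_force" is the grip in N (left out, the last holds). Time passes only in rows, so rows that repeat a pose let the fingers close. It gives the time, the measured TCP pose, the force and the opening at its end, in the units of the state.
- readout.read_state(): the state, without advancing time (a new reading comes with each control period).
- cams.capture(name): name is "scene" or "side" or "wrist"; returns the picture (420x560x3 uint8, red, green, blue); there is no depth.
- cams.camera_params(name): a dict with "fx", "fy", "cx", "cy" (pixels), "view" (4x4, takes a point from world to camera coordinates); the wrist camera has in their place "hand_eye" (4x4, takes a point from camera to tool coordinates, whose origin is the TCP and whose axes are the flange's). Camera axes: x right, y down, z forward; pixel columns grow to the right and rows downward; lengths in m; the calibration is good to about 2 mm. A picture is of the moment at which its call begins: read the wrist's pose just before it. camera_params takes no time and is no camera call.
- arm.hand_in(): hands the job in, once; it reports no verdict.
Trained networks look in the newest picture that a camera, given by its name, has taken for a name from the list of things; names that differ only in an ending like _2 or _b are one class to them, and where a whole thing is asked for, a point or a joint stands for the part that bears it (a point fixed in the world has none). Each returns a list of dicts, best first, with "confidence" (0 to 1); they miss things now and then, are a little off and sometimes report something else, mostly with a low value. They report only what shows in the picture. A call takes as long as a camera call.
- nets.outline_of(camera, thing): "pixels" (420x560 bool, what is visible of it) and "centre" ([column, row] in pixels, amid what is visible of it).
- nets.spot_point(camera, thing): "centre" ([column, row] in pixels: a listed point, or the origin of a listed thing).
The state is a dict: "clock": time; "joints": joint angles; "qvel": joint speeds; "effort": joint torques, N m; "eef_pos": TCP position; "tcp_rot": TCP orientation; "ft_force": force on the tool from outside, world axes, zero at the start; "wrist_torque": the same for the moment, N m; "opening": opening from 0.0 (shut) to 1.0 (fully open).
Only numpy, scipy, OpenCV 4.12 (cv2) and the standard library are available. Lean on these libraries where they do the work, as an engineer would, in place of code of your own. Each camera call takes 0.05 s, during which the arm holds its last target.

TASK

Make the bench density gauge safe and open it for a sample change. Keeping the hand on the operator's side of the lead shield, reach over the shield with the hooked rod and draw the shutter lever fully home against its stop on the shield side, without straining it, and lay the rod back in its rest. Then squeeze the two finger tabs of the sample chamber's cover together, lift the cover off and set it right way up in the middle of the rubber mat, leaving the bystanders where they are.

Things in the scene. Friction and masses are not known exactly. Their poses are not given: they have to be found in the camera images.
- gauge: density gauge bolted to the bench; origin on the bench under the middle of its square sample chamber (outside 90 x 76 mm, rim z 100); +x away from the operator, y left. Base plate x -105 to 75, y -125 to 160 mm. Beside the chamber, lower than its rim: detector tube (y -118 to -38, top z 87) and source pot (centre y 84, plug top z 92). Lever at y 136; nothing stands behind it
- shutter (a joint): angle (rad) of the shutter lever about a level pivot along the gauge's y at x 0, y 136, z 55 mm. 0 = closed: against its stop, leaning 0.30 rad from upright towards the shield; 0.60 = fully open, leaning 0.30 rad away from it. Plain friction of 0.2 N m (about 2.6 N at the crossbar), then a hard stop; stays where left. Counts as closed below 0.045
- lever: the lever itself: flat steel arm 14 mm wide and 6 mm thick with a black crossbar on top (round bar 14 mm thick, 56 mm long along the gauge's y). Origin on the pivot; turns with the joint. Only the rod may touch it, with at most 40 N
- lever_grip (a point): centre of the lever's crossbar, 78 mm from the pivot; 129 mm above the bench at both ends of the throw, 133 mm in the middle
- rod: telescopic hooked reach rod; origin at the centre of its black handle, 110 mm long (x -55 to 55), 22 wide, 24 high (z). A steel tube (16 mm thick at its collar, x 116) and 8 mm rod run on along +x and bend straight down into a leg ending 75 mm below the handle axis. The leg stands 160 to 195 mm ahead of the origin, where last clamped (not reported; holds 100 N). 0.2 kg, balances 30 mm ahead
- rest: fixed rest of the rod: base plate 110 x 72 mm, two forked uprights 8 mm thick at x -42 and +42; origin on the bench under its middle. The lying handle's centre is 100 mm above the origin, its axis along the rest's x, leg hanging on the +x side. The forks give 3 mm each side of the handle, flare at the top, end at z 119; between them 76 mm of the handle is free
- cover: white chamber cover, loose but held by two snap tabs; origin at the centre of the underside of its 88 x 74 x 5 mm plate, lying on the rim (z 100 mm). Its skirt reaches 17 mm lower, into the chamber with 1.5 mm play, so on the mat the origin stands 17 mm above the mat's top. About 0.15 kg
- shield_top (a point): middle of the top edge of the lead shield, a grey wall between the operator and the rest of the gauge: in the gauge frame x -107 to -83 mm, y -127 to 162 mm, top 148 mm above the bench. The operator's side is -x
- cover_tabs (a point): point midway between the two grey upright finger tabs, 20 mm above the cover's origin. Tabs: 28 mm wide (y), outer faces at x -28 and +28 (56 mm over both), tops 30 mm above the origin. Each goes in up to 8 mm along x against a spring (2 N, fully in 6 N); a barb holds the cover until both are in by over 5 mm, under 45 mm over both; fully in it is 40 mm
- mat: black rubber mat, 110 x 110 x 3 mm, fixed on the bench; origin at the centre of its underside
- notebook: bystander: spiral notebook lying in front of the gauge, 210 x 152 x 14 mm; origin under its centre
- calculator: bystander: pocket calculator, 135 x 78 x 17 mm; origin under its centre
- caliper: bystander: digital caliper, 70 x 225 x 16 mm; origin under its centre
- stone_a: bystander: porous stone disc, 62 mm across, 10 mm thick, with a second one on it; origin under its centre
- stone_b: bystander: the upper porous stone disc; origin under its centre
- tin: bystander: aluminium moisture tin with lid, 64 x 64 x 34 mm; origin under its centre

How it is judged (in metres and radians):
On the way, in this order (a step that is already met when the one before it is completed fails the run):
1. the rod is lifted out of its rest (z of rod in the frame of rest above 0.14 m), for 0.1 s.
2. the shutter lever is fully home on its stop (value of joint shutter below 0.045 rad), for 0.2 s.
3. the rod lies in its rest again and is let go (x of rod in the frame of rest between -0.025 and 0.025 m and y of rod in the frame of rest between -0.008 and 0.008 m and z of rod in the frame of rest between 0.094 and 0.106 m and angle between the x axis of rod and the x axis of rest, either way round below 0.1 rad and angle between rod's own z axis and vertical below 0.12 rad and linear speed of rod below 0.03 m/s and contact force between the fingers and rod below 0.3 N), for 0.2 s.
4. the cover is off the chamber (z of cover in the frame of gauge above 0.13 m), for 0.1 s.
At the end, for the whole second after the job is handed in: Shutter within 0.045 rad of its closed stop; rod lying in the rest as at the start (handle centre within 25 mm along, 8 mm across, 6 mm in height); cover right way up and level on the mat, centre within 35 mm of the mat's centre along each mat axis; all at rest (value of joint shutter below 0.045 rad and x of rod in the frame of rest between -0.025 and 0.025 m and y of rod in the frame of rest between -0.008 and 0.008 m and z of rod in the frame of rest between 0.094 and 0.106 m and angle between the x axis of rod and the x axis of rest, either way round below 0.1 rad and angle between rod's own z axis and vertical below 0.12 rad and linear speed of each of rod, cover below 0.03 m/s and x of cover in the frame of mat between -0.035 and 0.035 m and y of cover in the frame of mat between -0.035 and 0.035 m and z of cover in the frame of mat between 0.015 and 0.025 m and angle between cover's own z axis and vertical below 0.1 rad); the robot touches nothing.
It fails at once if the hand is behind the shield, over or beside the gauge, while the shutter is still open (value of joint shutter above 0.1 rad and x of the grasp point in the frame of gauge above -0.083 m and y of the grasp point in the frame of gauge between -0.13 and 0.17 m).
It fails at once if the fingers or the arm touch the shutter lever (contact force between any of the fingers, the arm and lever above 1 N).
It fails at once if the lever is strained: the rod bears on it with more than 40 N (contact force between rod and lever above 40 N).
It fails at once if a bystander is shifted by more than 30 mm (distance of any of notebook, calculator, caliper, stone_a, stone_b, tin from where it was at the start of the episode above 0.03 m).
It also fails if it takes over 64 s, if anything falls off the work surface, if the arm or the gripper's body presses on something with over 40 N, if the wrist force passes 120 N, or if a joint passes its speed limit or range.

## Working session

There is one attempt and no reset: what is moved stays moved. The work goes in short steps, Python scripts to look and compute and a tool call to move; the robot and the scene stay as the last step left them, time stands still between calls to the robot, and variables do not carry over. Pictures are saved under pics/ and viewed, and the job is handed in when it is done.

Besides the shell and the picture viewer there is one more tool, called after "Call:" by a JSON object that holds its "api" and its "payload". send_rows: Moves the arm, as the interface text tells. Its arguments: {"type":"object","properties":{"commands":{"type":"array"},"fingers":{"type":"number"},"grip_force":{"type":"number"}},"required":["commands"]}

```bash
ls; mkdir -p pics; python3 - <<'E'
from bench import readout,cams,arm,nets
import cv2,numpy as np
print(readout.read_state())
for n in ["scene","side","wrist"]:
    p=cams.capture(n); cv2.imwrite(f"pics/{n}0.png",p[:,:,::-1])
    print(n,cams.camera_params(n))
E
```

```text
pics
{'clock': 0.0, 'joints': array([ 6.33126881e+01,  1.64557341e+01,  9.04222188e+01, -7.39621343e-04,
        7.32592610e+01, -8.59218437e+00]), 'qvel': array([ 0.03230616, -0.01382081,  0.01990696, -0.10052743,  0.05576179,
        0.06441288]), 'effort': array([ 1.63241398e-04, -4.05992067e+01, -2.92616719e+01, -9.09144273e-05,
        5.84724228e-03, -9.58232448e-06]), 'eef_pos': array([0.20930418, 0.64103884, 0.22992606]), 'tcp_rot': array([-1.79864220e+02, -1.97999903e-02,  1.61905063e+02]), 'ft_force': array([-0.61706918, -0.58471314,  0.14267022]), 'wrist_torque': array([0.02254698, 0.0265677 , 0.04165772]), 'opening': 0.9988579235451586}
scene {'fx': 504.0180467804952, 'fy': 504.0180467804952, 'cx': 271.86941101750955, 'cy': 208.00507686693416, 'view': array([[ 0.73579068, -0.67717926, -0.00635097, -0.40580007],
       [-0.39423968, -0.42069917, -0.81706015,  0.25437326],
       [ 0.55062433,  0.60368904, -0.57651746,  1.04988149],
       [ 0.        ,  0.        ,  0.        ,  1.        ]])}
side {'fx': 460.468933111115, 'fy': 460.468933111115, 'cx': 277.56127750669964, 'cy': 217.05628598913276, 'view': array([[-0.97173505, -0.23537365,  0.01817235,  0.45909676],
       [-0.11163132,  0.39030926, -0.9138912 ,  0.16571435],
       [ 0.20801307, -0.89008872, -0.40555226,  1.01407938],
       [ 0.        ,  0.        ,  0.        ,  1.        ]])}
wrist {'fx': 306.81716717080093, 'fy': 306.81716717080093, 'cx': 280.1144449692758, 'cy': 210.15527611031092, 'hand_eye': array([[-6.52368077e-04, -9.59773582e-01, -2.80774367e-01,
         7.18242469e-02],
       [ 9.99999526e-01, -4.23006878e-04, -8.77490859e-04,
         1.01867243e-03],
       [ 7.23423056e-04, -2.80774807e-01,  9.59773403e-01,
        -1.42190179e-01],
       [ 0.00000000e+00,  0.00000000e+00,  0.00000000e+00,
         1.00000000e+00]])}
```

View pics/scene0.png

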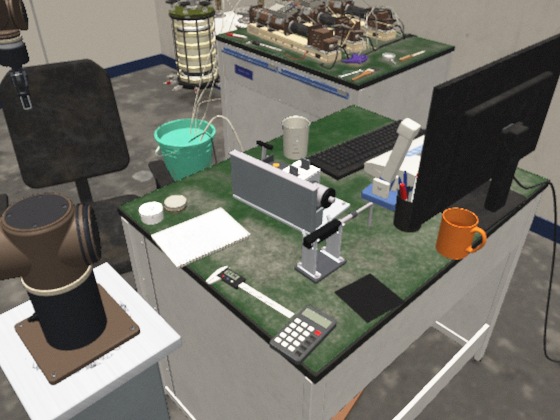

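View pics/side0.png

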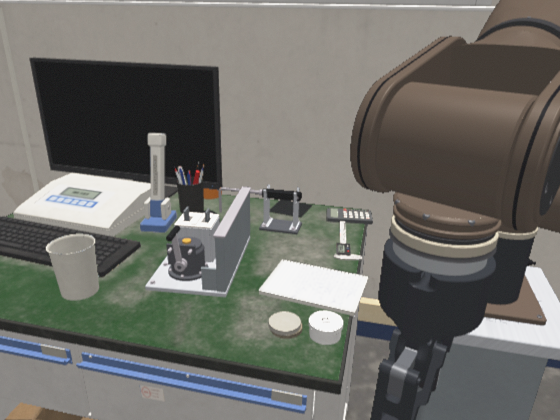

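View pics/wrist0.png

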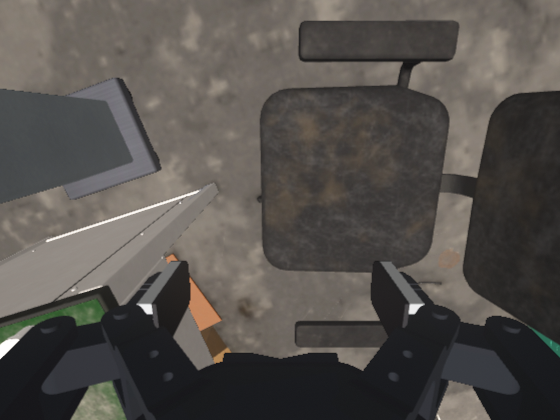

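Scene view: gauge behind the grey shield (270,190), rod in its rest (322,240), mat (368,297), notebook (200,235), stones/tin (160,208), caliper and calculator near the front. Next I'll find poses with the networks.

```bash
cat > h.py <<'E'
from bench import readout,cams,arm,nets
import cv2,numpy as np
from scipy.spatial.transform import Rotation as R
def K(c):
    p=cams.camera_params(c); return np.array([[p['fx'],0,p['cx']],[0,p['fy'],p['cy']],[0,0,1]])
def T_tool():
    s=readout.read_state(); T=np.eye(4); T[:3,:3]=R.from_euler('xyz',s['tcp_rot'],degrees=True).as_matrix(); T[:3,3]=s['eef_pos']; return T
def V(c,T=None):
    p=cams.camera_params(c)
    if c!='wrist': return p['view']
    return np.linalg.inv((T_tool() if T is None else T)@p['hand_eye'])
def ray(c,px,T=None):
    v=V(c,T); d=v[:3,:3].T@np.linalg.inv(K(c))@np.array([px[0],px[1],1.]); o=-v[:3,:3].T@v[:3,3]; return o,d/np.linalg.norm(d)
def atz(c,px,z,T=None):
    o,d=ray(c,px,T); return o+d*(z-o[2])/d[2]
def tri(obs,T=None):
    A=np.zeros((3,3));b=np.zeros(3);rs=[]
    for c,px in obs:
        o,d=ray(c,px,T);P=np.eye(3)-np.outer(d,d);A+=P;b+=P@o;rs.append((P,o))
    x=np.linalg.solve(A,b); return x,[float(np.linalg.norm(P@(x-o)))*1000 for P,o in rs]
def proj(c,X,T=None):
    v=V(c,T);X=np.atleast_2d(X);Y=X@v[:3,:3].T+v[:3,3];q=Y@K(c).T;return q[:,:2]/q[:,2:]
E
python3 - <<'E'
from h import *
np.set_printoptions(precision=4,suppress=True)
for c in ['scene','side']:
    cams.capture(c)
    for t in ['gauge','lever_grip','shield_top','cover_tabs','cover','rod','rest','mat','lever','notebook','calculator','caliper','stone_a','tin']:
        try:
            r=nets.spot_point(c,t)
        except Exception as e: print(c,t,e);continue
        print(c,t,[(np.round(x['centre'],1).tolist(),round(float(x['confidence']),2)) for x in r[:3]])
print(readout.read_state()['clock'])
E
```

```text
scene gauge [([297.9, 203.8], 0.6)]
scene lever_grip [([263.7, 147.3], 0.59), ([305.1, 335.0], 0.28)]
scene shield_top [([268.4, 168.8], 0.75)]
scene cover_tabs [([300.0, 168.4], 0.81)]
scene cover [([298.4, 169.2], 0.73)]
scene rod [([321.9, 236.4], 0.88)]
scene rest []
scene mat [([369.9, 298.2], 0.82)]
scene lever [([174.3, 209.8], 0.64), ([301.6, 173.2], 0.18)]
scene notebook [([203.5, 238.1], 0.71)]
scene calculator [([305.7, 335.3], 0.72)]
scene caliper [([247.9, 295.8], 0.67), ([298.8, 172.5], 0.37)]
scene stone_a [([172.0, 202.1], 0.66), ([172.9, 209.6], 0.56)]
scene tin [([323.8, 232.4], 0.66), ([150.3, 221.3], 0.64), ([297.8, 201.8], 0.26)]
side gauge [([197.0, 257.8], 0.76)]
side lever_grip [([174.4, 234.3], 0.57), ([284.2, 327.6], 0.52)]
side shield_top [([231.5, 206.4], 0.81)]
side cover_tabs [([196.5, 212.0], 0.77)]
side cover [([199.6, 220.0], 0.63)]
side rod [([280.4, 193.1], 0.78), ([183.1, 264.3], 0.67)]
side rest [([279.1, 226.5], 0.69)]
side mat [([288.9, 205.1], 0.74)]
side lever [([181.9, 267.2], 0.84)]
side notebook [([316.3, 290.0], 0.71)]
side calculator [([347.1, 219.1], 0.91), ([279.8, 192.4], 0.54)]
side caliper [([346.0, 244.6], 0.95)]
side stone_a [([283.5, 326.3], 0.74), ([284.0, 330.4], 0.57)]
side tin [([324.1, 336.4], 0.76), ([285.2, 328.1], 0.33), ([281.3, 226.5], 0.32)]
1.65
```

```bash
python3 - <<'E'
from h import *
np.set_printoptions(precision=4,suppress=True)
d={'gauge':((297.9,203.8),(197,257.8)),'lever_grip':((263.7,147.3),(174.4,234.3)),'shield_top':((268.4,168.8),(231.5,206.4)),'tabs':((300,168.4),(196.5,212)),'cover':((298.4,169.2),(199.6,220)),'rod':((321.9,236.4),(280.4,193.1)),'mat':((369.9,298.2),(288.9,205.1)),'lever':((266,160),(181.9,267.2)),'notebook':((203.5,238.1),(316.3,290)),'calc':((305.7,335.3),(347.1,219.1)),'cal':((247.9,295.8),(346,244.6)),'tin':((150.3,221.3),(324.1,336.4)),'stone':((172.9,209.6),(284,330.4))}
for k,(a,b) in d.items(): print(k,*tri([('scene',a),('side',b)]))
a=cv2.imread('pics/scene0.png')[110:330,200:430]; cv2.imwrite('pics/sc_z.png',cv2.resize(a,None,fx=3,fy=3,interpolation=cv2.INTER_CUBIC)[:600])
cv2.imwrite('pics/sc_z.png',cv2.resize(a,(627,600),interpolation=cv2.INTER_CUBIC))
a=cv2.imread('pics/side0.png')[170:300,140:310]; cv2.imwrite('pics/si_z.png',cv2.resize(a,(784,600),interpolation=cv2.INTER_CUBIC))
E
```

```text
gauge [ 0.6712  0.0186 -0.005 ] [2.4894099436389663, 2.489409943638678]
lever_grip [0.6606 0.1516 0.1258] [0.07270522631691224, 0.07270522631705274]
shield_top [0.5724 0.0308 0.1474] [4.430678959191067, 4.430678959190946]
tabs [0.6685 0.0121 0.1159] [2.51993964206642, 2.5199396420664804]
cover [0.6637 0.0187 0.1049] [5.086147853600073, 5.086147853600145]
rod [ 0.5149 -0.2126  0.0969] [3.8996805224084543, 3.8996805224084117]
mat [ 0.5203 -0.3583  0.0031] [3.3980739424172657, 3.3980739424173234]
lever [0.6588 0.1569 0.0656] [18.365072002920947, 18.36507200292104]
notebook [ 0.3715  0.0735 -0.0065] [7.043601328829431, 7.043601328829384]
calc [ 0.3398 -0.3305 -0.0064] [2.5064323565791673, 2.5064323565791633]
cal [ 0.326  -0.1623 -0.0066] [2.6718712362038124, 2.6718712362039474]
tin [ 0.3216  0.2354 -0.0072] [3.1161578776649455, 3.116157877665059]
stone [ 0.3981  0.2395 -0.0063] [4.121761928370106, 4.121761928370107]
```

View pics/sc_z.png

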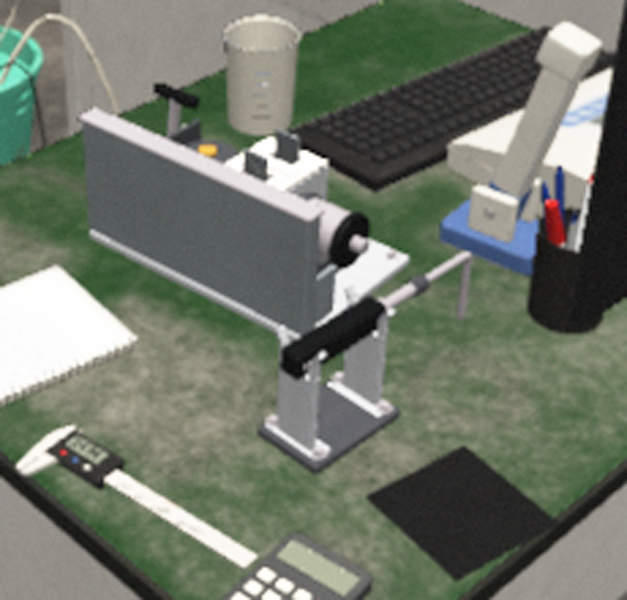

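View pics/si_z.png

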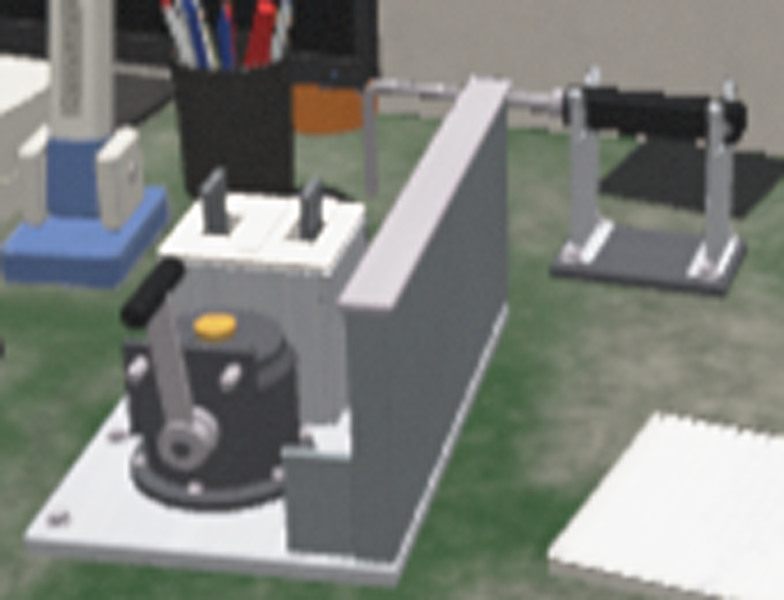

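```bash
cat > fit.py <<'E'
from h import *
from scipy.optimize import least_squares
np.set_printoptions(precision=4,suppress=True)
def S(u,v): return (200+u/2.726,110+v/2.727)
def D(u,v): return (140+u/4.612,170+v/4.615)
lg=[78e-3*np.sin(.3),.136,.055+.078*np.cos(.3)]
obs=[('scene',S(82,115),[-.107,.162,.148]),('scene',S(308,213),[-.107,-.127,.148]),('scene',S(323,204),[-.083,-.127,.148]),
('side',D(338,303),[-.083,.162,.148]),('side',D(395,305),[-.107,.162,.148]),('side',D(475,80),[-.083,-.127,.148]),('side',D(510,83),[-.107,-.127,.148]),
('scene',(300,168.4),[0,0,.12]),('side',(196.5,212),[0,0,.12]),('scene',(263.7,147.3),lg),('side',(174.4,234.3),lg)]
def pose(p,X): c,s=np.cos(p[2]),np.sin(p[2]); X=np.array(X); return np.array([p[0]+c*X[0]-s*X[1],p[1]+s*X[0]+c*X[1],X[2]])
f=lambda p:np.concatenate([proj(c,pose(p,X))[0]-px for c,px,X in obs])
r=least_squares(f,[.67,.015,.2],loss='soft_l1')
print('gauge',r.x,np.degrees(r.x[2]));print(f(r.x).reshape(-1,2))
for n,a,b in [('bend',S(467,255),D(370,85)),('legend',S(463,315),D(372,192)),('collar',S(420,283),D(553,100)),('hend',S(291,360),D(738,122)),('hfront',S(378,310),D(567,105))]:
    print(n,*tri([('scene',a),('side',b)]))
m=[atz('scene',S(*q),.003) for q in [(464,447),(369,497),(458,580),(557,521)]]
print('mat',np.array(m),np.mean(m,0))
b=[atz('scene',S(*q),.006) for q in [(260,431),(320,468),(399,410),]]
print('restbase',np.array(b))
E
python3 fit.py
```

```text
gauge [0.6663 0.0201 0.1203] 6.892212627282119
[[-3.5852  0.254 ]
 [-0.6791  1.8347]
 [-0.2586  0.9888]
 [ 0.6996 -1.4869]
 [ 0.1422 -1.1045]
 [-1.7005 -2.1049]
 [-0.0597 -2.22  ]
 [-2.1476 -2.9445]
 [ 0.1358  0.6046]
 [ 1.7191 -3.3431]
 [-6.8137 -1.0256]]
bend [ 0.6932 -0.2098  0.0971] [1.3425800101027376, 1.3425800101026735]
legend [ 0.6961 -0.2111  0.0261] [3.1318973272436685, 3.1318973272434913]
collar [ 0.5922 -0.225   0.1065] [18.39157735742176, 18.391577357421834]
hend [ 0.4638 -0.2082  0.0994] [2.8241888467289065, 2.8241888467290837]
hfront [ 0.5689 -0.2107  0.0979] [2.5450474068435986, 2.5450474068436577]
mat [[ 0.5788 -0.3102  0.003 ]
 [ 0.4739 -0.2947  0.003 ]
 [ 0.4566 -0.401   0.003 ]
 [ 0.5643 -0.416   0.003 ]] [ 0.5184 -0.3555  0.003 ]
restbase [[ 0.4628 -0.1786  0.006 ]
 [ 0.4671 -0.2458  0.006 ]
 [ 0.572  -0.2429  0.006 ]]
```

```bash
cat >> h.py <<'E'
def go(x,y,z,yaw,show=True):
    T=T_tool(); Rt=R.from_euler('xyz',[180,0,yaw],degrees=True).as_matrix()
    d=T[:3,:3].T@(np.array([x,y,z])-T[:3,3])*100
    r=R.from_matrix(T[:3,:3].T@Rt).as_rotvec(degrees=True)
    print('cmd',np.round(d,2).tolist(),np.round(r,2).tolist())
E
python3 -c "
from h import *
go(.50,.10,.36,7)"
```

```text
cmd [-44.43, -42.46, -12.87] [-0.0, -0.0, 154.91]
```

Call:
{"api": "send_rows", "payload": {"commands": [[-44.4,-42.5,-12.9,0,0,155],[-44.4,-42.5,-12.9,0,0,155],[-44.4,-42.5,-12.9,0,0,155],[-44.4,-42.5,-12.9,0,0,155],[-44.4,-42.5,-12.9,0,0,155],[-44.4,-42.5,-12.9,0,0,155],[-44.4,-42.5,-12.9,0,0,155],[-44.4,-42.5,-12.9,0,0,155],[-44.4,-42.5,-12.9,0,0,155],[-44.4,-42.5,-12.9,0,0,155],[-44.4,-42.5,-12.9,0,0,155],[-44.4,-42.5,-12.9,0,0,155]], "fingers": -1}}

```text
clock: 2.85
eef_pos: [0.4872, 0.122, 0.3554]
tcp_rot: [179.9, -0.0, 58.4]
ft_force: [0.2, -0.4, 0.3]
opening: 0.993
```

```bash
python3 -c "
from h import *
go(.50,.10,.36,7)"
```

```text
cmd [-1.2, 2.24, -0.45] [0.03, -0.07, 51.41]
```

Call:
{"api": "send_rows", "payload": {"commands": [[-1.2,2.2,-0.4,0,0,51.5],[-1.2,2.2,-0.4,0,0,51.5],[-1.2,2.2,-0.4,0,0,51.5],[-1.2,2.2,-0.4,0,0,51.5],[-1.2,2.2,-0.4,0,0,51.5],[-1.2,2.2,-0.4,0,0,51.5],[-1.2,2.2,-0.4,0,0,51.5],[-1.2,2.2,-0.4,0,0,51.5]]}}

```text
clock: 3.65
eef_pos: [0.4993, 0.1022, 0.3586]
tcp_rot: [180.0, -0.0, 7.5]
ft_force: [1.4, 0.3, 0.8]
opening: 0.995
```

```bash
python3 - <<'E'
from h import *
s=readout.read_state(); print(s['eef_pos'],s['tcp_rot'],s['joints'])
T=T_tool(); np.save('T1.npy',T)
p=cams.capture('wrist'); cv2.imwrite('pics/w1.png',p[:,:,::-1])
for t in ['lever_grip','shield_top','cover_tabs']:
    r=nets.spot_point('wrist',t); print(t,[(np.round(x['centre'],1).tolist(),round(float(x['confidence']),2)) for x in r[:3]])
E
```

```text
[0.49926184 0.10224949 0.35864687] [ 1.79998523e+02 -8.95790575e-03  7.45342883e+00] [ 1.54989522e-01 -8.97229413e+00  1.03923343e+02 -3.28505843e-04
  8.50398777e+01  8.27015892e+01]
lever_grip [([251.0, 24.2], 0.87)]
shield_top [([355.5, 127.4], 0.92)]
cover_tabs [([374.7, 39.0], 0.89), ([502.9, 285.6], 0.16)]
```

View pics/w1.png

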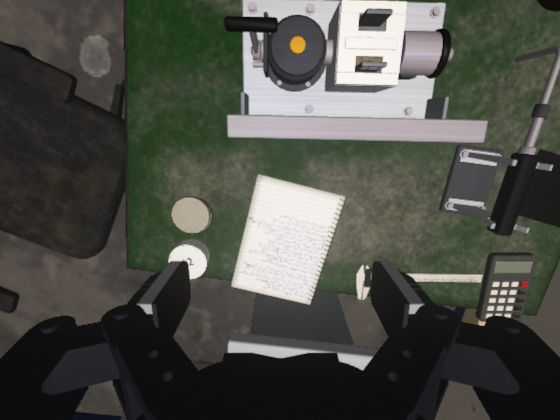

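```bash
python3 - <<'E'
from h import *
from scipy.optimize import least_squares
np.set_printoptions(precision=4,suppress=True)
T=np.load('T1.npy')
for n,px,z in [('lever',(251,24.2),.130),('tabs',(374.7,39),.12),('farL',(228,116),.148),('nearL',(227,138),.148),('farR',(487,121),.148),('nearR',(485,142),.148),
 ('hfront',(532,155),.112),('hback',(500,232),.112),('rb1',(459,147),.006),('rb2',(442,208),.006),('bend',(560,45),.1),('lev_e1',(228,24),.13),('lev_e2',(276,24),.13)]: print(n,atz('wrist',px,z,T))
def pose(p,X): c,s=np.cos(p[2]),np.sin(p[2]); X=np.array(X); return np.array([p[0]+c*X[0]-s*X[1],p[1]+s*X[0]+c*X[1],X[2]])
obs=[((374.7,39),[0,0,.12])]+[(px,X) for px,X in zip([(228,116),(227,138),(487,121),(485,142)],[[-.083,.162,.148],[-.107,.162,.148],[-.083,-.127,.148],[-.107,-.127,.148]])]
def f(p):
    r=[proj('wrist',pose(p,X),T)[0]-px for px,X in obs]
    lg=[.078*np.sin(p[3]-.3),.136,.055+.078*np.cos(p[3]-.3)]
    r.append(proj('wrist',pose(p,lg),T)[0]-(251,24.2)); return np.concatenate(r)
r=least_squares(f,[.67,.015,.1,.5]); print(r.x,np.degrees(r.x[2])); print(f(r.x).reshape(-1,2))
a=cv2.imread('pics/w1.png')[40:250,420:560]; cv2.imwrite('pics/w1z.png',cv2.resize(a,(400,600),interpolation=cv2.INTER_CUBIC))
E
```

```text
lever [0.664 0.156 0.13 ]
tabs [0.6698 0.0192 0.12  ]
farL [0.5672 0.1698 0.148 ]
nearL [0.5435 0.1689 0.148 ]
farR [ 0.5989 -0.1144  0.148 ]
nearR [ 0.5766 -0.1194  0.148 ]
hfront [ 0.5695 -0.2066  0.112 ]
hback [ 0.4651 -0.2004  0.112 ]
rb1 [ 0.5667 -0.1743  0.006 ]
rb2 [ 0.4654 -0.1752  0.006 ]
bend [ 0.6971 -0.2035  0.1   ]
lev_e1 [0.661  0.1804 0.13  ]
lev_e2 [0.6676 0.1295 0.13  ]
[0.6683 0.0194 0.1122 0.4336] 6.42903673001711
[[-0.4773  1.4936]
 [-1.1661 -0.6077]
 [ 0.5032 -0.1987]
 [ 1.7723 -0.8847]
 [-0.641   0.3231]
 [ 0.0056  0.    ]]
```

View pics/w1z.png

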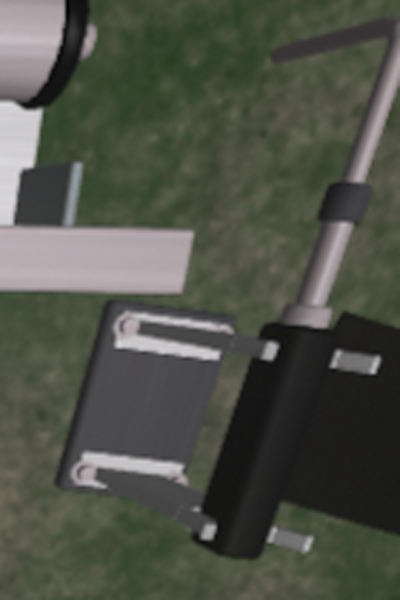

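```bash
python3 -c "
from h import *
go(.507,-.208,.23,-1)"
```

```text
cmd [-3.21, 30.87, 12.86] [0.0, -0.0, 8.35]
```

Call:
{"api": "send_rows", "payload": {"commands": [[-3.2,30.9,12.9,0,0,8.4],[-3.2,30.9,12.9,0,0,8.4],[-3.2,30.9,12.9,0,0,8.4],[-3.2,30.9,12.9,0,0,8.4],[-3.2,30.9,12.9,0,0,8.4],[-3.2,30.9,12.9,0,0,8.4],[-3.2,30.9,12.9,0,0,8.4],[-3.2,30.9,12.9,0,0,8.4],[-3.2,30.9,12.9,0,0,8.4],[-3.2,30.9,12.9,0,0,8.4]]}}

```text
clock: 4.85
eef_pos: [0.5071, -0.2076, 0.2303]
tcp_rot: [180.0, -0.1, -1.1]
ft_force: [-0.8, 0.1, 1.1]
opening: 0.999
```

```bash
python3 - <<'E'
from h import *
s=readout.read_state(); print(s['eef_pos'],s['tcp_rot'],s['joints'])
T=T_tool(); np.save('T2.npy',T)
p=cams.capture('wrist'); cv2.imwrite('pics/w2.png',p[:,:,::-1])
for t in ['rod','rest']:
    r=nets.spot_point('wrist',t); print(t,[(np.round(x['centre'],1).tolist(),round(float(x['confidence']),2)) for x in r[:3]])
E
```

```text
[ 0.50706392 -0.20759791  0.23033548] [ 1.79988890e+02 -5.65733356e-02 -1.05844733e+00] [-3.28859453e+01  3.67901812e-01  1.08395437e+02  2.15464814e-02
  7.11827362e+01  5.81655672e+01]
rod [([282.1, 191.9], 0.75), ([70.1, 39.8], 0.44)]
rest [([280.2, 173.2], 0.78), ([282.1, 193.2], 0.29)]
```

View pics/w2.png

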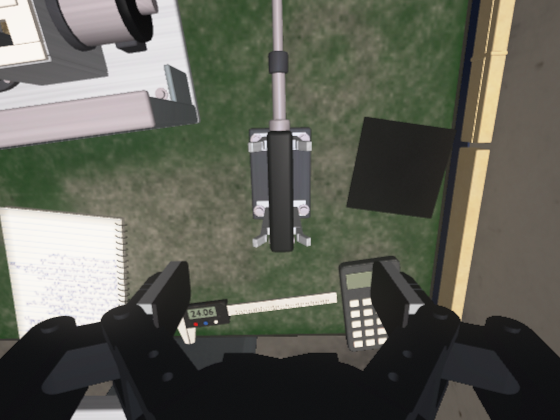

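```bash
python3 - <<'E'
from h import *
np.set_printoptions(precision=4,suppress=True)
T=np.load('T2.npy')
for n,px,z in [('hf',(280,131),.112),('hb',(281.5,251),.112),('rod',(282.1,191.9),.1),('rest',(280.2,173.2),0),('tube',(278,10),.105),('coll',(278.5,62),.108)]: print(n,atz('wrist',px,z,T))
m=np.array([atz('wrist',p,.003,T) for p in [(365,118),(453,129),(433,217),(347,206)]]);print(m,m.mean(0))
go(.507,-.208,.081,-1)
E
```

```text
hf [ 0.57   -0.2078  0.112 ]
hb [ 0.463  -0.2071  0.112 ]
rod [ 0.5159 -0.2086  0.1   ]
rest [ 0.5167 -0.2071  0.    ]
tube [ 0.6593 -0.2079  0.105 ]
coll [ 0.6225 -0.2076  0.108 ]
[[ 0.5794 -0.3061  0.003 ]
 [ 0.5651 -0.4094  0.003 ]
 [ 0.4578 -0.399   0.003 ]
 [ 0.4744 -0.2897  0.003 ]] [ 0.5192 -0.3511  0.003 ]
cmd [-0.04, 0.06, 14.96] [0.04, -0.08, -0.01]
```

Call:
{"api": "send_rows", "payload": {"commands": [[0,0,4,0,0,-1],[0,0,8,0,0,-1],[0,0,11,0,0,-1],[0,0,13,0,0,-1],[0,0,14.5,0,0,-1],[0,0,14.9,0,0,-1],[0,0,14.9,0,0,-1],[0,0,14.9,0,0,-1]]}}

```text
clock: 5.8
eef_pos: [0.5077, -0.2088, 0.0821]
tcp_rot: [179.9, -0.1, -0.1]
ft_force: [0.1, -0.9, -0.2]
opening: 0.998
```

Call:
{"api": "send_rows", "payload": {"commands": [[0,0,0,0,0,0],[0,0,0,0,0,0],[0,0,0,0,0,0],[0,0,0,0,0,0],[0,0,0,0,0,0],[0,0,0,0,0,0],[0,0,0,0,0,0],[0,0,0,0,0,0]], "fingers": 1, "grip_force": 45}}

```text
clock: 6.6
eef_pos: [0.5068, -0.2084, 0.0809]
tcp_rot: [180.0, -0.0, -0.1]
ft_force: [-1.9, 0.3, 3.8]
opening: 0.244
```

Call:
{"api": "send_rows", "payload": {"commands": [[0,0,-1,0,0,0],[0,0,-3,0,0,0],[0,0,-6,0,0,0],[0,0,-10,0,0,0],[0,0,-14,0,0,0],[0,0,-17,0,0,0],[0,0,-18,0,0,0],[0,0,-18,0,0,0]]}}

```text
clock: 7.4
eef_pos: [0.507, -0.2086, 0.2618]
tcp_rot: [179.9, -0.1, -0.1]
ft_force: [-0.9, -0.0, -2.1]
opening: 0.25
```

```bash
python3 - <<'E'
from h import *
s=readout.read_state(); print(s['eef_pos'],s['tcp_rot'],s['ft_force'],s['opening'])
for c in ['scene','side']:
    p=cams.capture(c)[100:310,120:400]; cv2.imwrite(f'pics/{c}2.png',cv2.resize(p[:,:,::-1],(800,600),interpolation=cv2.INTER_CUBIC))
E
```

```text
[ 0.50704118 -0.20855232  0.26176571] [ 1.79917655e+02 -1.20975746e-01 -1.23772990e-01] [-0.91524751 -0.04748363 -2.07915745] 0.24964424677598526
```

View pics/scene2.png

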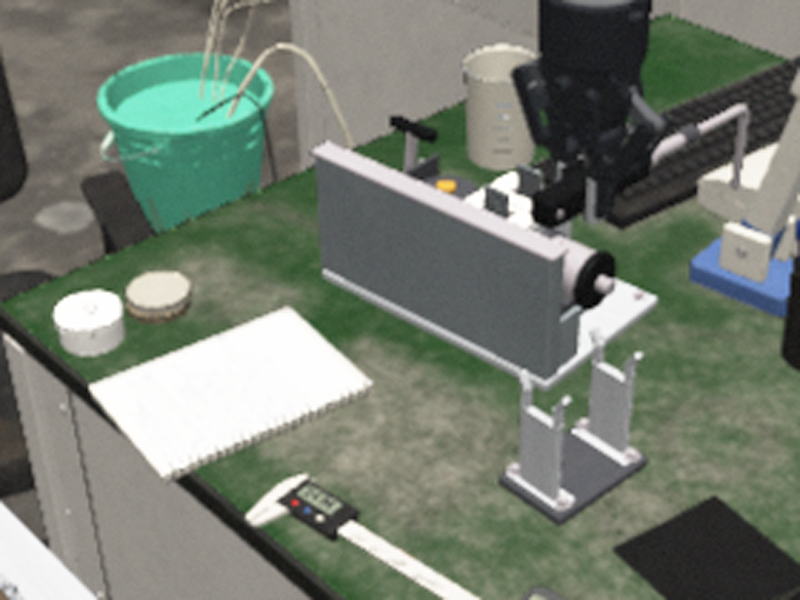

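View pics/side2.png

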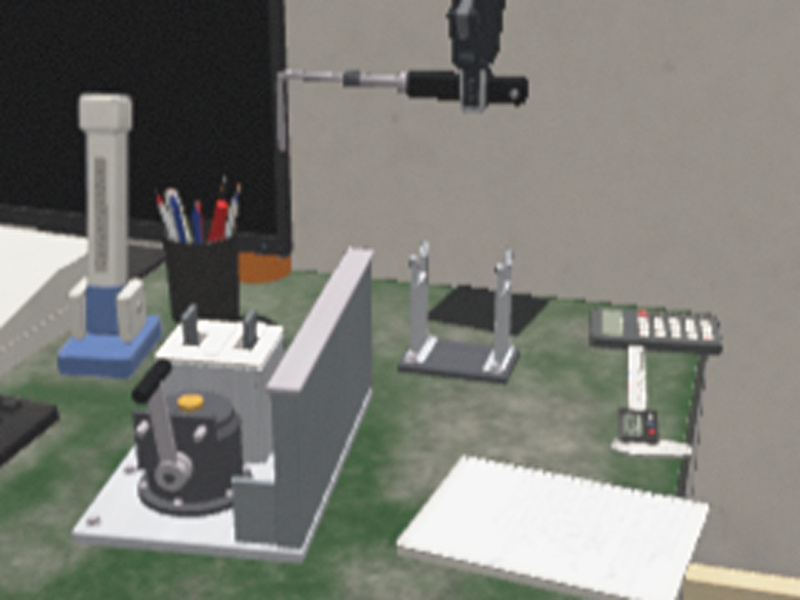

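```bash
python3 - <<'E'
from h import *
np.set_printoptions(precision=4,suppress=True)
P=lambda u,v:(120+u/2.857,100+v/2.857)
print(tri([('scene',P(742,108)),('side',P(283,73))]),tri([('scene',P(738,188)),('side',P(281,150))]))
th=np.radians(6.5);c,s=np.cos(th),np.sin(th);G=np.array([.668,.019])
def g2w(x,y): return G+np.array([c*x-s*y,s*x+c*y])
print(g2w(.045-.178-.010,.136),g2w(.01-.188,.136))
E
```

```text
(array([ 0.6912, -0.2103,  0.2778]), [2.819334133531453, 2.819334133531537]) (array([ 0.697 , -0.2123,  0.2026]), [3.1813540857712015, 3.1813540857712947])
[0.5105 0.1379] [0.4757 0.134 ]
```

Call:
{"api": "send_rows", "payload": {"commands": [[0,-2,0,0,0,-1],[0,-5,0,0,0,-2],[0,-9,0,0,0,-3],[0,-13,0,0,0,-4],[0,-17,0,0,0,-5],[0,-21,0,0,0,-6],[0,-25,0,0,0,-6.6],[0.1,-29,0,0,0,-6.6],[0.1,-32,0,0,0,-6.6],[0.1,-34,0,0,0,-6.6],[0.1,-34.7,0,0,0,-6.6],[0.1,-34.7,0,0,0,-6.6]]}}

```text
clock: 8.7
eef_pos: [0.5074, 0.1391, 0.2582]
tcp_rot: [180.0, 0.2, 6.6]
ft_force: [-0.1, -0.5, -2.9]
opening: 0.256
```

```bash
python3 - <<'E'
from h import *
s=readout.read_state(); print(s['eef_pos'],s['tcp_rot'],s['ft_force'],s['opening'])
for c in ['scene','side']:
    p=cams.capture(c)[60:270,120:400]; cv2.imwrite(f'pics/{c}3.png',cv2.resize(p[:,:,::-1],(800,600),interpolation=cv2.INTER_CUBIC))
p=cams.capture('wrist'); cv2.imwrite('pics/w3.png',p[:,:,::-1])
E
```

```text
[0.50743571 0.13907407 0.2582468 ] [179.99240102   0.23766382   6.56264832] [-0.07350281 -0.48745926 -2.88707425] 0.25608596377408716
```

View pics/scene3.png

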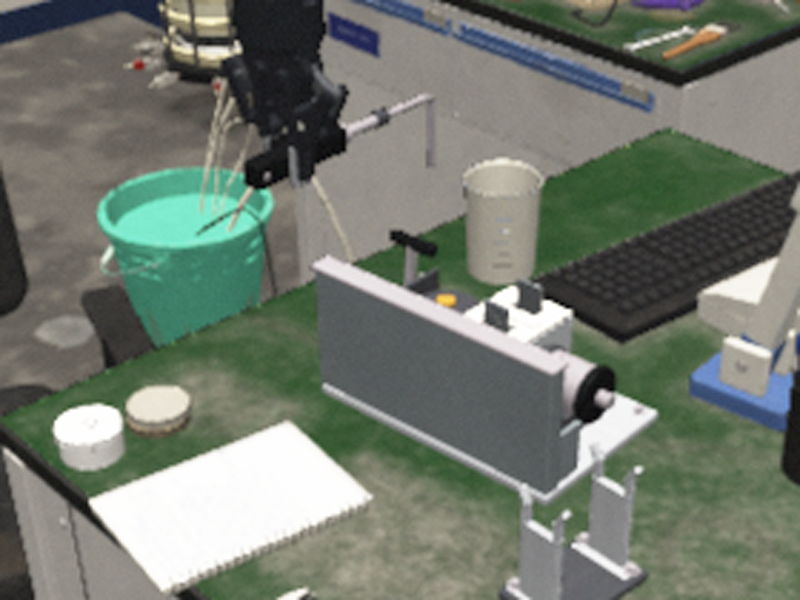

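View pics/side3.png

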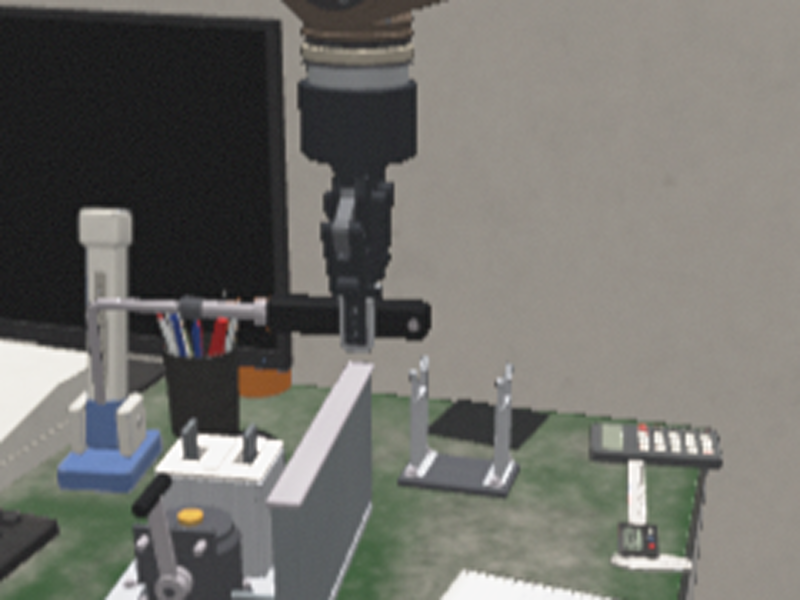

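View pics/w3.png

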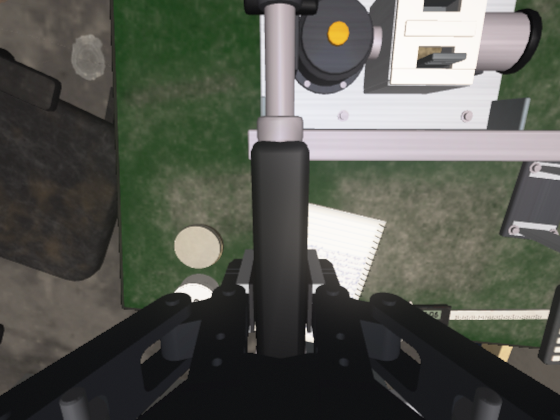

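```bash
python3 - <<'E'
from h import *
np.set_printoptions(precision=4,suppress=True)
P=lambda u,v:(120+u/2.857,60+v/2.857)
th=np.radians(6.5);c,s=np.cos(th),np.sin(th);G=np.array([.668,.019])
def w2g(X): d=X[:2]-G; return [c*d[0]+s*d[1],-s*d[0]+c*d[1]]
for a,b in [(P(431,99),P(92,304)),(P(431,165),P(97,400)),(P(413,243),P(152,493))]:
    X,e=tri([('scene',a),('side',b)]);print(X,e,w2g(X))
print(w2g(readout.read_state()['eef_pos']))
E
```

```text
[0.6942 0.1565 0.2727] [0.0091787557119829, 0.00917875571189038] [np.float64(0.0415795744138431), np.float64(0.1336625639268254)]
[0.696  0.1595 0.2026] [0.3207420228186891, 0.3207420228187797] [np.float64(0.04374451454654106), np.float64(0.1364352889296466)]
[0.6636 0.152  0.1306] [1.0716470561935534, 1.0716470561935119] [np.float64(0.01065840425413462), np.float64(0.13267268997295906)]
[np.float64(-0.14529488310154778), np.float64(0.13599587524678713)]
```

Call:
{"api": "send_rows", "payload": {"commands": [[0,0,2,0,0,0],[0,0,4,0,0,0],[0,0,6,0,0,0],[0,0,8,0,0,0],[0,0,9,0,0,0],[0,0,9.7,0,0,0],[0,0,10,0,0,0],[0,0,10,0,0,0]]}}

```text
clock: 9.65
eef_pos: [0.5088, 0.1385, 0.1609]
tcp_rot: [180.0, -0.0, 6.5]
ft_force: [0.1, 0.4, -2.3]
opening: 0.252
```

```bash
python3 - <<'E'
from h import *
s=readout.read_state(); print(s['eef_pos'],s['tcp_rot'],s['ft_force'],s['opening'])
p=cams.capture('side')[120:300,130:370]; cv2.imwrite(f'pics/side4.png',cv2.resize(p[:,:,::-1],(800,600),interpolation=cv2.INTER_CUBIC))
E
```

```text
[0.50876237 0.13845824 0.16090228] [ 1.79995476e+02 -3.04858069e-02  6.45336240e+00] [ 0.14608794  0.43112619 -2.34128596] 0.25234574513975844
```

View pics/side4.png

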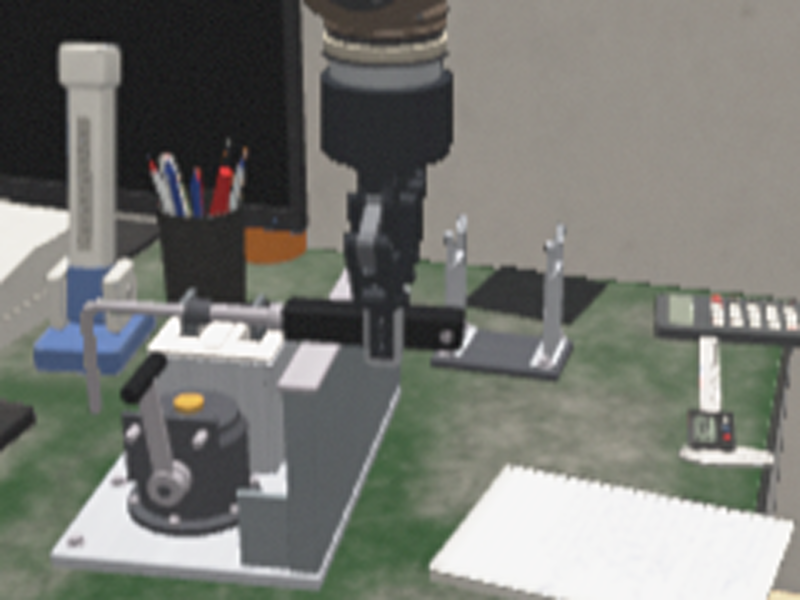

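Call:
{"api": "send_rows", "payload": {"commands": [[-0.5,0,0,0,0,0],[-1,0,0,0,0,0],[-1.5,0,0,0,0,0],[-1.8,0,0,0,0,0],[-2.1,0,0,0,0,0],[-2.4,0,0,0,0,0],[-2.7,0,0,0,0,0],[-3,0,0,0,0,0],[-3.3,0,0,0,0,0],[-3.6,0,0,0,0,0],[-3.9,0,0,0,0,0],[-4,0,0,0,0,0]]}}

```text
clock: 10.9
eef_pos: [0.469, 0.1342, 0.161]
tcp_rot: [180.0, -0.1, 6.5]
ft_force: [3.6, 0.9, -1.6]
opening: 0.253
```

Call:
{"api": "send_rows", "payload": {"commands": [[-0.2,0,0,0,0,0],[-0.4,0,0,0,0,0],[-0.6,0,0,0,0,0],[-0.7,0,0,0,0,0],[-0.8,0,0,0,0,0]]}}

```text
clock: 11.4
eef_pos: [0.4606, 0.1333, 0.1606]
tcp_rot: [180.0, 0.0, 6.5]
ft_force: [2.6, -0.3, -1.4]
opening: 0.249
```

Call:
{"api": "send_rows", "payload": {"commands": [[-0.1,0,0,0,0,0],[-0.2,0,0,0,0,0],[-0.3,0,0,0,0,0]]}}

```text
clock: 11.7
eef_pos: [0.4594, 0.133, 0.1609]
tcp_rot: [180.0, -0.3, 6.5]
ft_force: [9.4, 0.7, -3.7]
opening: 0.253
```

Call:
{"api": "send_rows", "payload": {"commands": [[-0.1,0,0,0,0,0],[-0.2,0,0,0,0,0]]}}

```text
clock: 11.9
eef_pos: [0.4585, 0.1328, 0.1614]
tcp_rot: [180.0, -0.5, 6.4]
ft_force: [12.4, 0.7, -5.3]
opening: 0.25
```

```bash
python3 - <<'E'
from h import *
s=readout.read_state(); print(s['eef_pos'],s['tcp_rot'],s['ft_force'],s['opening'])
p=cams.capture('side')[190:300,130:280]; cv2.imwrite(f'pics/side5.png',cv2.resize(p[:,:,::-1],(800,587),interpolation=cv2.INTER_CUBIC))
p=cams.capture('scene')[120:210,200:320]; cv2.imwrite(f'pics/scene5.png',cv2.resize(p[:,:,::-1],(800,600),interpolation=cv2.INTER_CUBIC))
s=readout.read_state(); print(s['eef_pos'],s['tcp_rot'],s['ft_force'],s['opening'])
E
```

```text
[0.45852553 0.13279104 0.16143398] [179.98806365  -0.48595493   6.44442825] [12.39985467  0.7023374  -5.25962158] 0.25008106378504785
[0.45847924 0.13277803 0.16152199] [179.98880639  -0.47500663   6.44317404] [10.23668615  2.0477932  -4.39945304] 0.2518880209053544
```

View pics/side5.png

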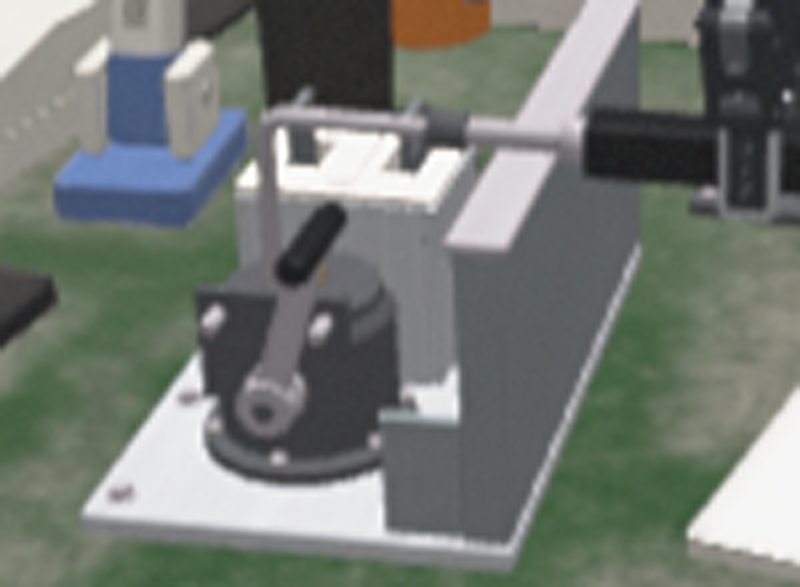

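View pics/scene5.png

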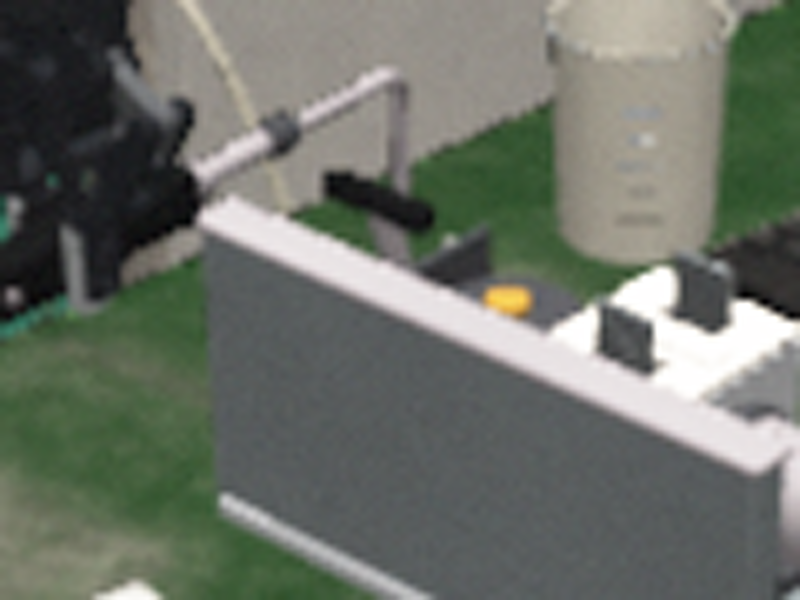

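```bash
python3 - <<'E'
from h import *
th=np.radians(6.5);c,s=np.cos(th),np.sin(th);G=np.array([.668,.019])
def w2g(X): d=X[:2]-G; return [c*d[0]+s*d[1],-s*d[0]+c*d[1]]
X,e=tri([('scene',(256.7,149.7)),('side',(188.7,235.4))]);print(X,e,w2g(X))
X,e=tri([('scene',(263.7,147.3)),('side',(174.4,234.3))]);print(X,e,w2g(X))
E
```

```text
[0.6307864  0.14944359 0.12799143] [2.1027018554072314, 2.1027018554072296] [np.float64(-0.022207747342503484), np.float64(0.13381777935944686)]
[0.66063579 0.15162056 0.12576099] [0.07270522631691224, 0.07270522631705274] [np.float64(0.007696205463397917), np.float64(0.13260171200802204)]
```

Call:
{"api": "send_rows", "payload": {"commands": [[0,0,0,0,0,0],[0,0,0,0,0,0],[0.5,0,0,0,0,0],[1,0,0,0,0,0],[1.5,0,0,0,0,0],[1.7,0,-0.5,0,0,0],[1.7,0,-2,0,0,0],[1.7,0,-4.5,0,0,0],[1.7,0,-7.5,0,0,0],[1.7,0,-10,0,0,0],[1.7,0,-11,0,0,0],[1.7,0,-11,0,0,0]]}}

```text
clock: 13.2
eef_pos: [0.4732, 0.1347, 0.2721]
tcp_rot: [180.0, -0.1, 6.5]
ft_force: [0.3, -0.1, -2.5]
opening: 0.25
```

```bash
python3 - <<'E'
from h import *
s=readout.read_state(); print(s['eef_pos'],s['tcp_rot'],s['ft_force'],s['opening'])
p=cams.capture('side')[100:300,130:397]; cv2.imwrite(f'pics/side6.png',cv2.resize(p[:,:,::-1],(800,600),interpolation=cv2.INTER_CUBIC))
go(.507,-.2084,.2725,-.1)
E
```

```text
[0.47320067 0.13467132 0.27207765] [ 1.79990815e+02 -1.38898607e-01  6.47612504e+00] [ 0.28784827 -0.08383827 -2.45274702] 0.24984939065693879
cmd [-0.43, 34.47, -0.23] [0.0, 0.04, 6.58]
```

View pics/side6.png

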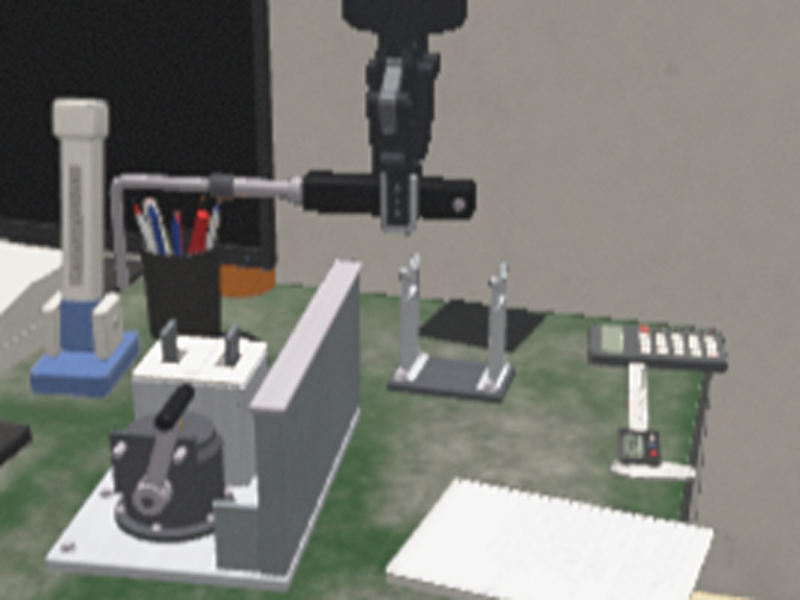

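Call:
{"api": "send_rows", "payload": {"commands": [[0,2,0,0,0,1],[0,5,0,0,0,2],[0,9,0,0,0,3],[0,13,0,0,0,4],[0,17,0,0,0,5],[-0.2,21,0,0,0,6],[-0.4,25,0,0,0,6.6],[-0.4,29,0,0,0,6.6],[-0.4,32,0,0,0,6.6],[-0.4,34,0,0,0,6.6],[-0.4,34.5,0,0,0,6.6],[-0.4,34.5,0,0,0,6.6]]}}

```text
clock: 14.45
eef_pos: [0.5072, -0.2083, 0.2692]
tcp_rot: [-179.9, 0.1, -0.2]
ft_force: [0.1, -0.8, -2.7]
opening: 0.252
```

```bash
python3 - <<'E'
from h import *
s=readout.read_state(); print(s['eef_pos'],s['tcp_rot'],s['ft_force'],s['opening'])
p=cams.capture('wrist'); cv2.imwrite('pics/w7.png',p[:,:,::-1])
p=cams.capture('side')[100:300,180:447]; cv2.imwrite(f'pics/side7.png',cv2.resize(p[:,:,::-1],(800,600),interpolation=cv2.INTER_CUBIC))
E
```

```text
[ 0.50718761 -0.20833888  0.26922959] [-1.79889074e+02  1.23442229e-01 -1.63807761e-01] [ 0.1495617  -0.7670673  -2.71184673] 0.2521669931827865
```

View pics/w7.png

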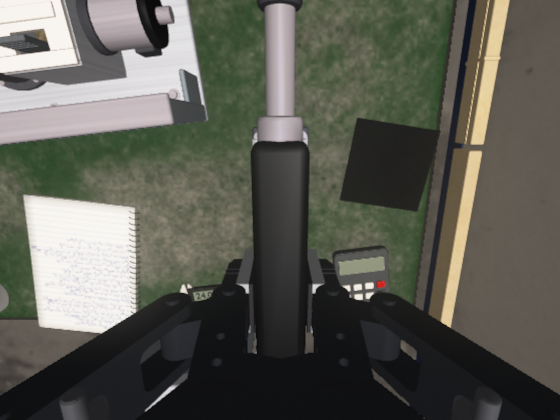

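View pics/side7.png

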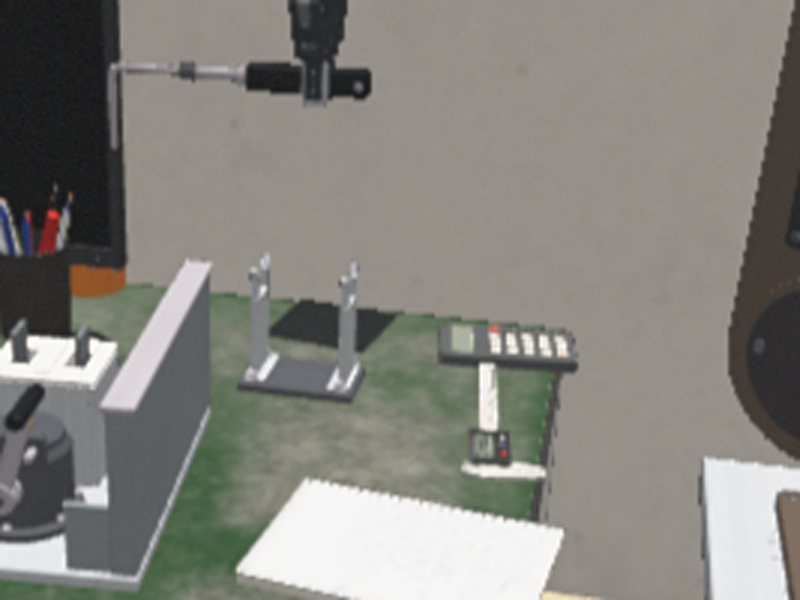

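Call:
{"api": "send_rows", "payload": {"commands": [[0,0,2,0,0,0],[0,0,5,0,0,0],[0,0,9,0,0,0],[0,0,12,0,0,0],[0,0,14,0,0,0],[0,0,15,0,0,0],[0,0,15,0,0,0]]}}

```text
clock: 15.25
eef_pos: [0.5069, -0.2071, 0.1193]
tcp_rot: [-179.9, 0.1, -0.0]
ft_force: [-0.2, 0.6, -2.1]
opening: 0.254
```

```bash
python3 - <<'E'
from h import *
s=readout.read_state(); print(s['eef_pos'],s['tcp_rot'],s['ft_force'],s['opening'])
go(.5071,-.2084,.081,-.1)
E
```

```text
[ 0.50689798 -0.20711619  0.11927259] [-1.79898656e+02  1.44923097e-01 -4.74876878e-02] [-0.16496833  0.60289713 -2.10016779] 0.2535940911393566
cmd [0.03, 0.14, 3.83] [-0.1, 0.14, 0.05]
```

Call:
{"api": "send_rows", "payload": {"commands": [[0,0.1,1,0,0,0],[0,0.1,1.8,0,0,0],[0,0.1,2.5,0,0,0],[0,0.1,3.1,0,0,0],[0,0.1,3.5,0,0,0],[0,0.1,3.7,0,0,0],[0,0.1,3.7,0,0,0]]}}

```text
clock: 15.95
eef_pos: [0.5075, -0.2096, 0.0833]
tcp_rot: [-180.0, 0.0, -0.1]
ft_force: [-0.6, 0.2, -2.5]
opening: 0.249
```

```bash
python3 - <<'E'
from h import *
s=readout.read_state(); print(s['eef_pos'],s['tcp_rot'],s['ft_force'],s['opening'])
p=cams.capture('side')[150:260,180:380]; cv2.imwrite(f'pics/side8.png',cv2.resize(p[:,:,::-1],(800,440),interpolation=cv2.INTER_CUBIC))
E
```

```text
[ 0.5074674  -0.20960035  0.08328235] [-1.79984180e+02  2.45843302e-02 -1.30741758e-01] [-0.57067584  0.16270186 -2.50642811] 0.24944885757959137
```

View pics/side8.png

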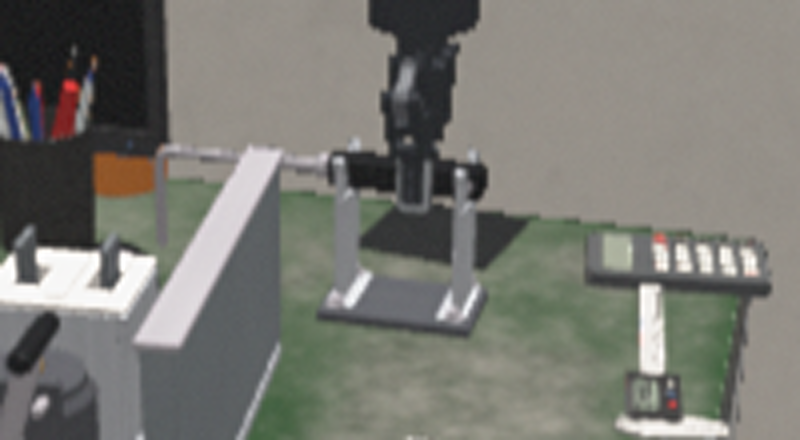

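Call:
{"api": "send_rows", "payload": {"commands": [[0,-0.1,0.1,0,0,0],[0,-0.1,0.2,0,0,0],[0,-0.1,0.25,0,0,0],[0,-0.1,0.25,0,0,0]]}}

```text
clock: 16.4
eef_pos: [0.5076, -0.2086, 0.081]
tcp_rot: [-180.0, 0.0, -0.1]
ft_force: [-0.2, -0.7, -2.4]
opening: 0.253
```

Call:
{"api": "send_rows", "payload": {"commands": [[0,0,0,0,0,0],[0,0,0,0,0,0],[0,0,0,0,0,0],[0,0,0,0,0,0],[0,0,0,0,0,0],[0,0,0,0,0,0],[0,0,0,0,0,0],[0,0,0,0,0,0],[0,0,0,0,0,0]], "fingers": -1}}

```text
clock: 17.3
eef_pos: [0.5076, -0.2086, 0.0811]
tcp_rot: [-180.0, -0.0, -0.1]
ft_force: [-0.5, -1.3, -0.3]
opening: 0.999
```

Call:
{"api": "send_rows", "payload": {"commands": [[0,0,-2,0,0,0],[0,0,-5,0,0,0],[0,0,-9,0,0,0],[0,0,-13,0,0,0],[0,0,-17,0,0,0],[0,0,-20,0,0,0]]}}

```text
clock: 17.9
eef_pos: [0.5081, -0.2089, 0.2843]
tcp_rot: [179.9, -0.2, -0.1]
ft_force: [0.1, 0.4, -0.7]
opening: 0.998
```

```bash
python3 - <<'E'
from h import *
s=readout.read_state(); print(s['eef_pos'],s['tcp_rot'],s['ft_force'],s['opening'])
T=T_tool(); np.save('T9.npy',T)
p=cams.capture('wrist'); cv2.imwrite('pics/w9.png',p[:,:,::-1])
r=nets.spot_point('wrist','rod');print([(x['centre'],x['confidence']) for x in r[:2]])
if r: print(atz('wrist',r[0]['centre'],.1,T))
go(.6675,.019,.28,96.5)
E
```

```text
[ 0.50805618 -0.2088924   0.28429648] [ 1.79894158e+02 -1.64590149e-01 -1.22874762e-01] [ 0.14587924  0.40600543 -0.73054683] 0.9982876091948976
[([281.4, 182.7], 0.83)]
[ 0.51524215 -0.20972355  0.1       ]
cmd [15.72, -22.93, 0.76] [0.72, -0.11, -96.62]
```

View pics/w9.png

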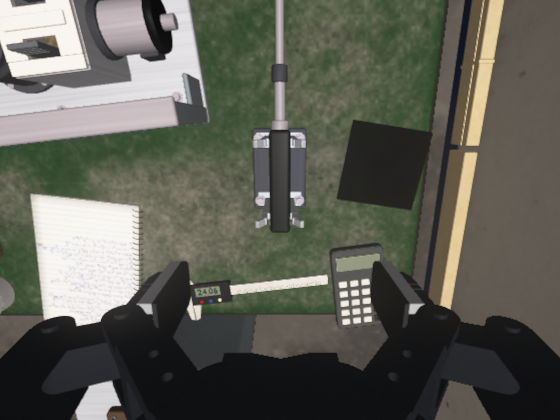

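Call:
{"api": "send_rows", "payload": {"commands": [[4,-5,0,0,0,-8.5],[8,-10,0,0,0,-17],[12,-15,0,0,0,-25.5],[15.7,-20,0,0,0,-34],[15.7,-22.9,0,0,0,-42.5],[15.7,-22.9,0,0,0,-51],[15.7,-22.9,0,0,0,-59.5],[15.7,-22.9,0,0,0,-68],[15.7,-22.9,0,0,0,-76.5],[15.7,-22.9,0,0,0,-85],[15.7,-22.9,0,0,0,-93.5],[15.7,-22.9,0,0,0,-96.6]]}}

```text
clock: 19.2
eef_pos: [0.6646, 0.0201, 0.2791]
tcp_rot: [-179.9, -0.0, 96.7]
ft_force: [-0.3, -0.1, -0.5]
opening: 1.001
```

Call:
{"api": "send_rows", "payload": {"commands": [[0,0,2,0,0,0],[0,0,2,0,0,0]]}}

```text
clock: 19.4
eef_pos: [0.6631, 0.0202, 0.2563]
tcp_rot: [-179.6, -0.1, 96.5]
ft_force: [0.0, 0.6, -1.2]
opening: 0.998
```

```bash
python3 - <<'E'
from h import *
s=readout.read_state(); print(s['eef_pos'],s['tcp_rot'],s['joints'])
T=T_tool(); np.save('T10.npy',T)
p=cams.capture('wrist'); cv2.imwrite('pics/w10.png',p[:,:,::-1])
r=nets.spot_point('wrist','cover_tabs');print([(x['centre'],x['confidence']) for x in r[:2]])
if r: print(atz('wrist',r[0]['centre'],.12,T))
r=nets.spot_point('wrist','cover');print([(x['centre'],x['confidence']) for x in r[:2]])
if r: print(atz('wrist',r[0]['centre'],.10,T))
E
```

```text
[0.66313672 0.02024108 0.25625047] [-1.79565336e+02 -1.03344278e-01  9.64675275e+01] [-6.99917909e+00  1.42215158e+01  9.03718073e+01 -7.46391972e-04
  7.58534565e+01 -1.34669134e+01]
[([286.6, 201.2], 0.94)]
[0.6680446  0.02063705 0.12      ]
[([287.9, 198.6], 0.61)]
[0.66989578 0.01833691 0.1       ]
```

View pics/w10.png

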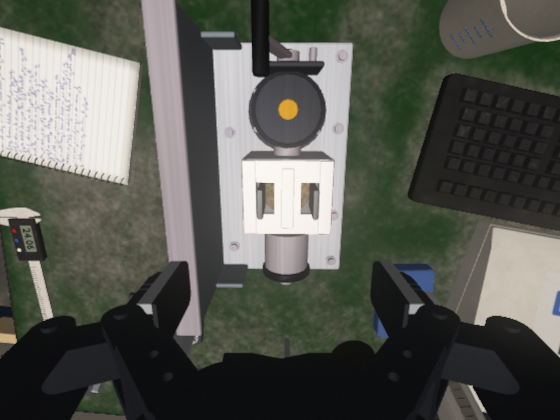

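```bash
python3 - <<'E'
from h import *
np.set_printoptions(precision=4,suppress=True)
T=np.load('T10.npy')
for px,z in [((288,199),.13),((288,197),.105),((257,190),.13),((319,190),.13),((262,217),.125),((314,217),.125)]: print(atz('wrist',px,z,T))
p=cv2.imread('pics/w10.png')[140:250,225:350]; cv2.imwrite('pics/w10z.png',cv2.resize(p,(680,598),interpolation=cv2.INTER_CUBIC))
E
```

```text
[0.6686 0.0254 0.13  ]
[0.6696 0.0212 0.105 ]
[0.6401 0.0305 0.13  ]
[0.6952 0.0368 0.13  ]
[0.6468 0.0041 0.125 ]
[0.695  0.0097 0.125 ]
```

View pics/w10z.png

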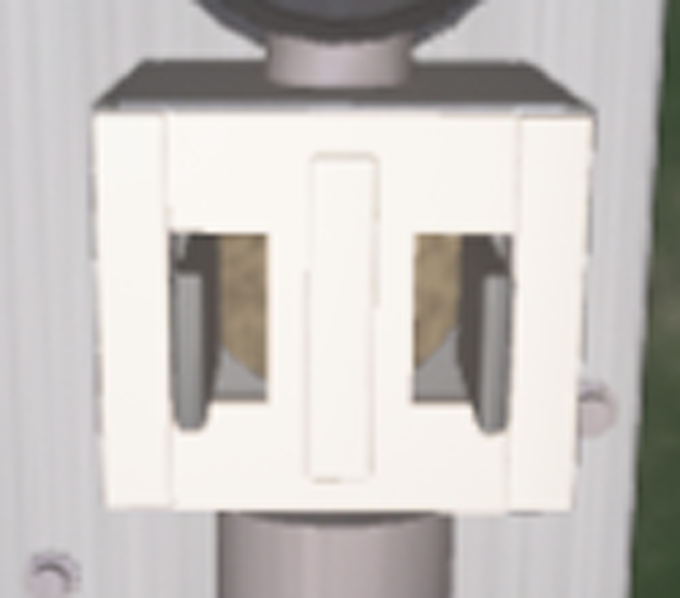

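Call:
{"api": "send_rows", "payload": {"commands": [[0,0.5,3,0,0,0],[0,0.5,6,0,0,0],[0,0.5,8.5,0,0,0],[0,0.5,10,0,0,0],[0,0.5,10.5,0,0,0],[0,0.5,10.5,0,0,0],[0,0.5,10.5,0,0,0]]}}

```text
clock: 20.25
eef_pos: [0.6712, 0.0205, 0.158]
tcp_rot: [179.8, 0.0, 96.5]
ft_force: [-0.1, -0.0, -0.1]
opening: 1.003
```

```bash
python3 - <<'E'
from h import *
s=readout.read_state(); print(s['eef_pos'],s['tcp_rot'])
T=T_tool()
p=cams.capture('wrist'); cv2.imwrite('pics/w11.png',p[:,:,::-1])
go(.6688,.0203,.109,96.5)
E
```

```text
[0.67116336 0.02045429 0.1580149 ] [1.79832166e+02 4.09800365e-02 9.64738053e+01]
cmd [0.01, -0.26, 4.92] [0.19, 0.05, -0.03]
```

View pics/w11.png

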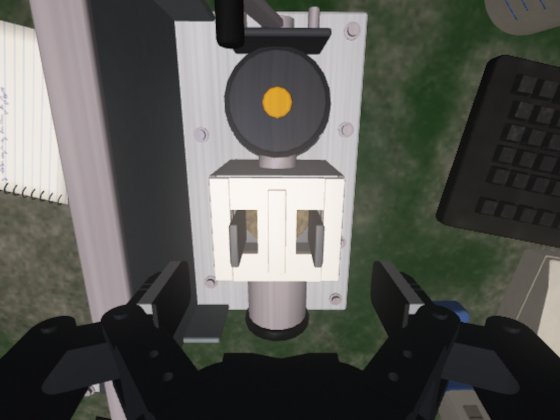

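Call:
{"api": "send_rows", "payload": {"commands": [[0,-0.2,1.5,0,0,0],[0,-0.25,3,0,0,0],[0,-0.25,4.2,0,0,0],[0,-0.25,4.8,0,0,0],[0,-0.25,4.9,0,0,0],[0,-0.25,4.9,0,0,0],[0,-0.25,4.9,0,0,0]]}}

```text
clock: 21.0
eef_pos: [0.6682, 0.0202, 0.1078]
tcp_rot: [179.9, 0.0, 96.5]
ft_force: [0.5, -0.5, 0.3]
opening: 1.0
```

```bash
python3 - <<'E'
from h import *
s=readout.read_state(); print(s['eef_pos'],s['tcp_rot'],s['ft_force'])
T=T_tool()
for c,a in [('wrist',(140,380,120,440)),('side',(150,260,130,290))]:
    p=cams.capture(c)[a[0]:a[1],a[2]:a[3]]; cv2.imwrite(f'pics/{c}12.png',cv2.resize(p[:,:,::-1],(800,int(800*(a[1]-a[0])/(a[3]-a[2]))),interpolation=cv2.INTER_CUBIC))
go(.6688,.0203,.108,96.5)
E
```

```text
[0.66815028 0.02024898 0.10775092] [1.79928950e+02 1.70987073e-02 9.64757382e+01] [ 0.54150409 -0.53916656  0.31361091]
cmd [-0.0, 0.06, -0.0] [0.09, 0.02, -0.02]
```

View pics/wrist12.png

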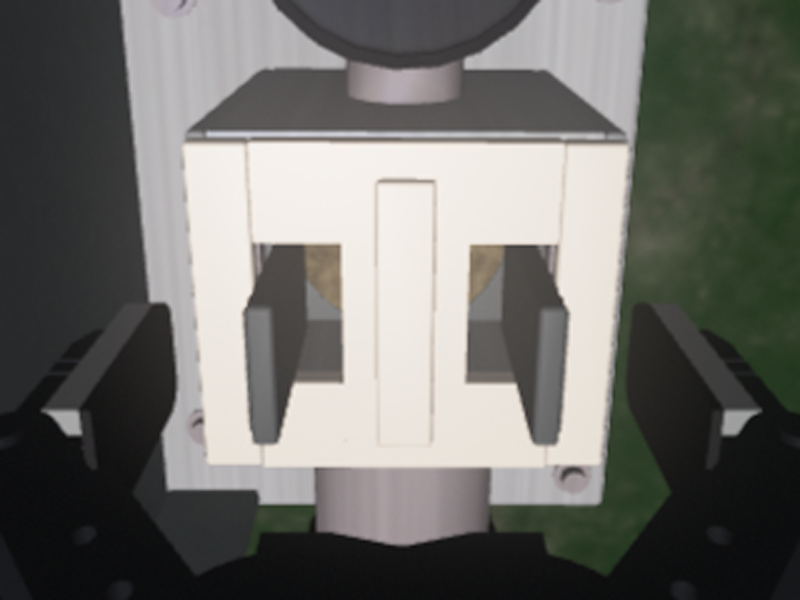

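View pics/side12.png

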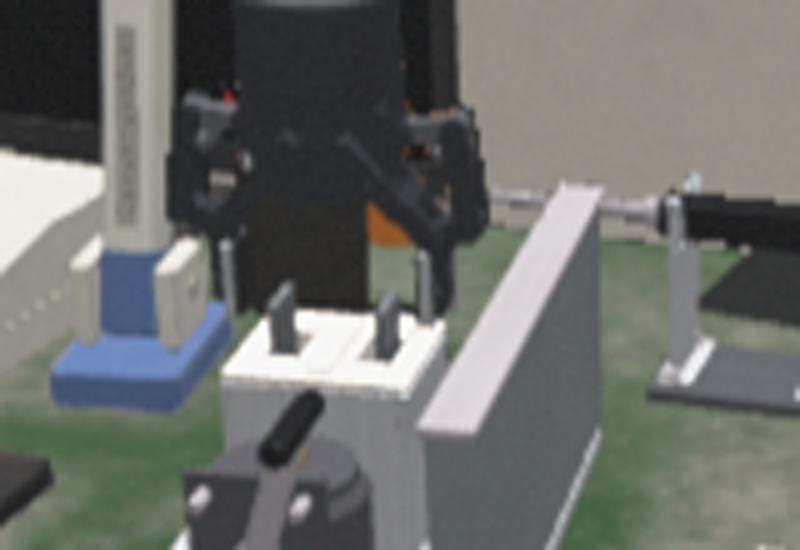

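Call:
{"api": "send_rows", "payload": {"commands": [[0,0,0,0,0,0],[0,0,0,0,0,0],[0,0,0,0,0,0],[0,0,0,0,0,0],[0,0,0,0,0,0],[0,0,0,0,0,0],[0,0,0,0,0,0],[0,0,0,0,0,0]], "fingers": 1, "grip_force": 40}}

```text
clock: 21.9
eef_pos: [0.6687, 0.0202, 0.1095]
tcp_rot: [179.8, 0.0, 96.5]
ft_force: [-1.1, -0.2, 6.8]
opening: 0.448
```

Call:
{"api": "send_rows", "payload": {"commands": [[0,0,-0.5,0,0,0],[0,0,-1,0,0,0],[0,0,-1.5,0,0,0]]}}

```text
clock: 22.2
eef_pos: [0.667, 0.0204, 0.1215]
tcp_rot: [-179.9, -0.0, 96.5]
ft_force: [-0.5, -0.4, -1.9]
opening: 0.442
```

```bash
python3 - <<'E'
from h import *
s=readout.read_state(); print(s['eef_pos'],s['tcp_rot'],s['ft_force'],s['opening'])
for c,a in [('side',(150,260,130,290))]:
    p=cams.capture(c)[a[0]:a[1],a[2]:a[3]]; cv2.imwrite(f'pics/{c}13.png',cv2.resize(p[:,:,::-1],(800,int(800*(a[1]-a[0])/(a[3]-a[2]))),interpolation=cv2.INTER_CUBIC))
E
```

```text
[0.66698306 0.02036854 0.12152978] [-1.79909145e+02 -1.97475932e-02  9.64733248e+01] [-0.54382552 -0.43303223 -1.93742091] 0.4421276888816664
```

View pics/side13.png

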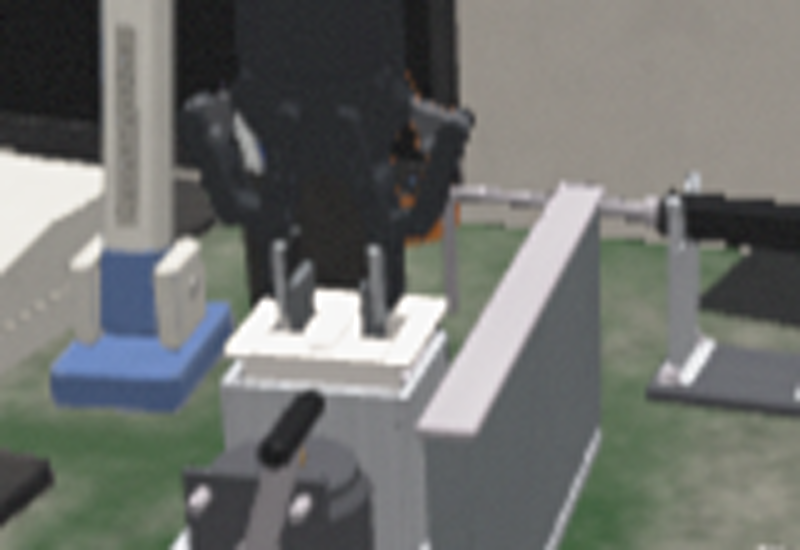

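Call:
{"api": "send_rows", "payload": {"commands": [[0,0,-1,0,0,0],[0,0,-3,0,0,0],[0,0,-6,0,0,0],[0,0,-10,0,0,0],[0,0,-13,0,0,0],[0,0,-15,0,0,0],[0,0,-15,0,0,0]]}}

```text
clock: 22.95
eef_pos: [0.6694, 0.0201, 0.2776]
tcp_rot: [179.5, 0.1, 96.5]
ft_force: [0.5, -0.1, -1.6]
opening: 0.442
```

```bash
python3 - <<'E'
from h import *
s=readout.read_state(); print(s['eef_pos'],s['tcp_rot'],s['ft_force'],s['opening'])
go(.519,-.352,.27,82)
E
```

```text
[0.66940856 0.02013026 0.27755619] [1.79508997e+02 1.17973156e-01 9.64768959e+01] [ 0.5077004  -0.08703979 -1.62402786] 0.4421253512731508
cmd [-35.28, -19.15, 0.66] [0.5, 0.06, 14.48]
```

Call:
{"api": "send_rows", "payload": {"commands": [[-2,-1,0,0,0,1],[-5,-2.7,0,0,0,3],[-9,-4.9,0,0,0,5],[-13,-7,0,0,0,7],[-17,-9.2,0,0,0,9],[-21,-11.4,0,0,0,11],[-25,-13.6,0,0,0,13],[-29,-15.7,0,0,0,14.5],[-32,-17.4,0,0,0,14.5],[-34.3,-18.6,0,0,0,14.5],[-35.3,-19.2,0,0,0,14.5],[-35.3,-19.2,0,0,0,14.5]]}}

```text
clock: 24.15
eef_pos: [0.5157, -0.3527, 0.2705]
tcp_rot: [-179.9, -0.1, 81.8]
ft_force: [-0.2, 1.3, -2.0]
opening: 0.441
```

```bash
python3 - <<'E'
from h import *
s=readout.read_state(); print(s['eef_pos'],s['tcp_rot'],s['ft_force'],s['opening'])
go(.519,-.352,.05,82)
for c in ['side','scene']:
    p=cams.capture(c); cv2.imwrite(f'pics/{c}14.png',p[:,:,::-1])
E
```

```text
[ 0.51565896 -0.35271831  0.27052954] [-1.79889245e+02 -9.07634311e-02  8.18474806e+01] [-0.24968652  1.25906243 -1.98804784] 0.4405949212355009
cmd [0.08, 0.36, 22.05] [-0.11, -0.09, -0.15]
```

View pics/scene14.png

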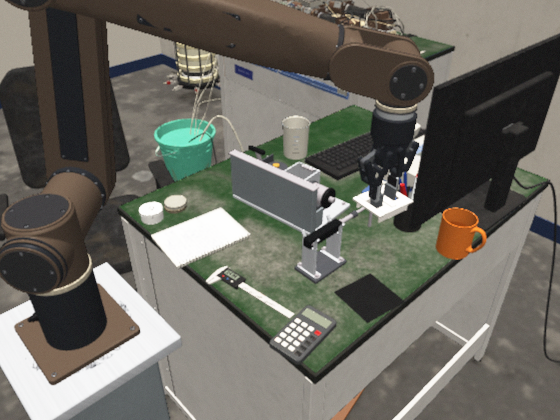

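View pics/side14.png

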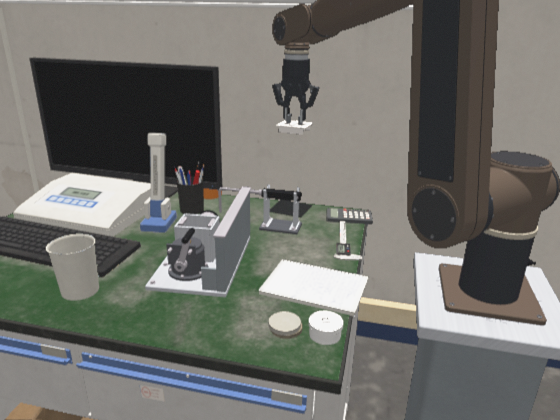

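Call:
{"api": "send_rows", "payload": {"commands": [[0,0.2,2,0,0,0],[0,0.2,5,0,0,0],[0,0.2,9,0,0,0],[0,0.2,13,0,0,0],[0,0.2,17,0,0,0],[0,0.2,20,0,0,0],[0,0.2,22,0,0,0],[0,0.2,22.5,0,0,0],[0,0.2,22.5,0,0,0],[0,0.2,22.5,0,0,0]]}}

```text
clock: 25.25
eef_pos: [0.5199, -0.3525, 0.0488]
tcp_rot: [179.9, 0.1, 82.0]
ft_force: [0.7, 0.8, -0.3]
opening: 0.44
```

```bash
python3 - <<'E'
from h import *
s=readout.read_state(); print(s['eef_pos'],s['tcp_rot'],s['ft_force'],s['opening'])
go(.519,-.352,.03,82)
T=T_tool()
p=cams.capture('wrist'); cv2.imwrite('pics/w15.png',p[:,:,::-1])
p=cams.capture('scene')[180:340,280:480]; cv2.imwrite('pics/scene15.png',cv2.resize(p[:,:,::-1],(750,600),interpolation=cv2.INTER_CUBIC))
E
```

```text
[ 0.51991103 -0.35252896  0.04879446] [1.79864112e+02 8.84838423e-02 8.20303584e+01] [ 0.67759382  0.81996542 -0.2961506 ] 0.4397266662503636
cmd [0.04, -0.1, 1.88] [0.14, 0.09, 0.03]
```

View pics/w15.png

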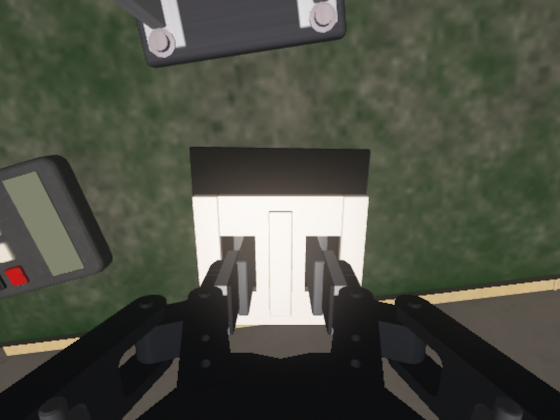

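View pics/scene15.png

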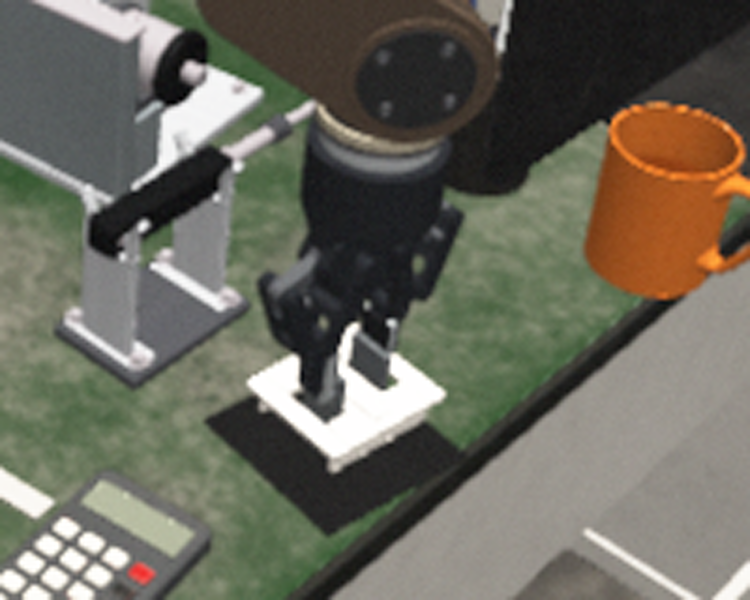

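Call:
{"api": "send_rows", "payload": {"commands": [[0,0,0.5,0,0,0],[0,0,1,0,0,0],[0,0,1.4,0,0,0],[0,0,1.7,0,0,0],[0,0,1.8,0,0,0],[0,0,1.8,0,0,0]]}}

```text
clock: 25.95
eef_pos: [0.5186, -0.3524, 0.0296]
tcp_rot: [-180.0, -0.0, 82.0]
ft_force: [-1.8, 1.0, 3.2]
opening: 0.443
```

Call:
{"api": "send_rows", "payload": {"commands": [[0,0,0.1,0,0,0],[0,0,0.2,0,0,0],[0,0,0.2,0,0,0]]}}

```text
clock: 26.25
eef_pos: [0.5186, -0.3525, 0.0295]
tcp_rot: [-179.9, -0.0, 82.0]
ft_force: [-5.2, 4.4, 12.8]
opening: 0.442
```

Call:
{"api": "send_rows", "payload": {"commands": [[0,0,-0.15,0,0,0],[0,0,-0.15,0,0,0],[0,0,-0.15,0,0,0]]}}

```text
clock: 26.55
eef_pos: [0.519, -0.3528, 0.0296]
tcp_rot: [180.0, 0.0, 82.0]
ft_force: [-2.3, 2.1, 6.8]
opening: 0.442
```

Call:
{"api": "send_rows", "payload": {"commands": [[0,0,0,0,0,0],[0,0,0,0,0,0],[0,0,0,0,0,0],[0,0,0,0,0,0],[0,0,0,0,0,0],[0,0,0,0,0,0],[0,0,0,0,0,0]], "fingers": -1}}

```text
clock: 27.25
eef_pos: [0.5186, -0.3524, 0.0286]
tcp_rot: [180.0, 0.0, 82.0]
ft_force: [0.5, -0.3, 0.2]
opening: 1.002
```

Call:
{"api": "send_rows", "payload": {"commands": [[0,0,-2,0,0,0],[0,0,-5,0,0,0],[0,0,-9,0,0,0],[0,0,-13,0,0,0],[0,0,-17,0,0,0],[0,0,-21,0,0,0],[0,0,-24,0,0,0],[0,0,-24,0,0,0],[0,0,-24,0,0,0]]}}

```text
clock: 28.15
eef_pos: [0.5188, -0.3525, 0.2693]
tcp_rot: [179.9, 0.1, 82.0]
ft_force: [-0.5, 1.1, -0.0]
opening: 0.997
```

```bash
python3 - <<'E'
from h import *
s=readout.read_state(); print(s['eef_pos'],s['tcp_rot'],s['ft_force'],s['opening'])
T=T_tool()
p=cams.capture('wrist'); cv2.imwrite('pics/w16.png',p[:,:,::-1])
r=nets.spot_point('wrist','cover'); print(r and atz('wrist',r[0]['centre'],.02,T))
r=nets.spot_point('wrist','mat'); print(r and atz('wrist',r[0]['centre'],.0,T))
for c in ['scene','side']:
    p=cams.capture(c); cv2.imwrite(f'pics/{c}16.png',p[:,:,::-1])
E
```

```text
[ 0.51875626 -0.35249109  0.26929052] [1.79918402e+02 5.66606046e-02 8.19773799e+01] [-0.53846969  1.10247951 -0.02703141] 0.996771259382004
[ 0.51603427 -0.35469844  0.02      ]
[ 0.52199704 -0.35359345  0.        ]
```

View pics/w16.png

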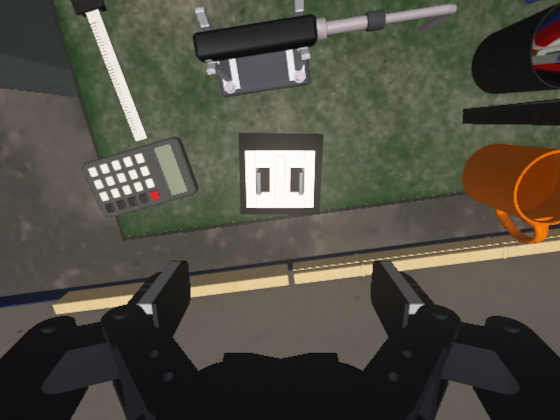

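View pics/scene16.png

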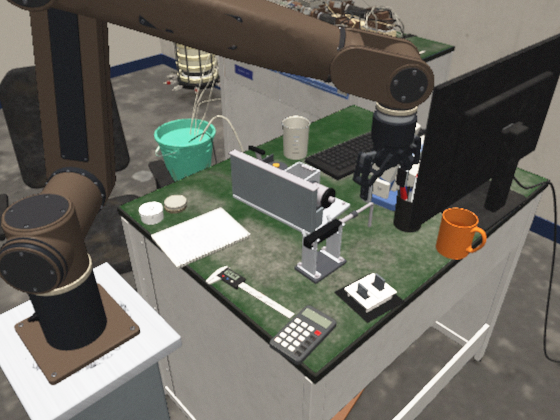

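View pics/side16.png

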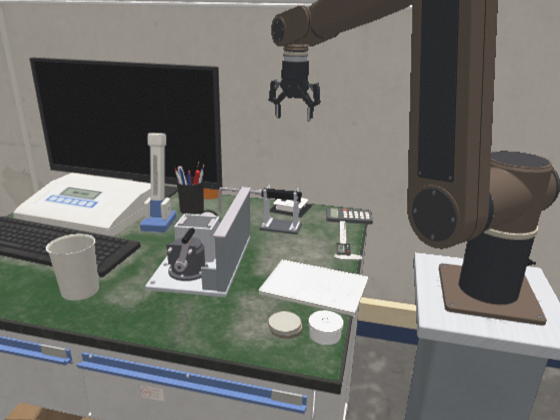

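The wrist view shows the cover right way up, level and centred on the mat at (280,180), with the rod in its rest. The lever is still home in the side view (185,245), the bystanders have not moved, and the hand is clear of everything. I'll hand in now.

```bash
python3 -c "
from bench import arm
print(arm.hand_in())"
```

```text
the job is handed in; nothing more can be done
None
```

I made the gauge safe, took the cover off and handed the job in at about 28 s of the 64 s. The hand-in reports no verdict.

- **Shutter:** I lifted the rod from its rest, reached over the shield with the hand on the operator's side, and drew the lever onto its stop. The force rose from about 3 N to 12 N at the stop, well under the 40 N limit. The crossbar then measured 22 mm to the shield side of the pivot, about 0.01 rad from closed. By the rod's own travel it came out about 5 mm short of home. I trusted the image measurement and the force rise. The lever was still leaning towards the shield in the last side view.
- **Rod:** It is back in the forks and released. The network put its centre at x 0.515, y -0.210 m, within 2 mm of where it lay at the start.
- **Cover:** I squeezed the tabs, lifted the cover clear and set it right way up on the mat. The last wrist check puts its centre about 6 mm from the mat's centre, against 35 mm allowed.
- **Last look:** The bystanders look unmoved in the final pictures, though I did not measure them again. The open gripper stands clear above everything.

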